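# Fit a vacuum sensor into an angled flanged port and latch its hinged clamp

## Task

Take the sensor out of its rack and push it through the dust flap of the vessel's angled port until its flange sits flush on the port's flange. Then close both halves of the hinged clamp ring around the two flanges and swing the latch lever fully shut across the ears. Leave the blanking plug, tip box, bottle and measuring cylinder where they are.

Things in the scene. Friction and masses are not known exactly. Their poses are not given: they have to be found in the camera images.
- sensor: Loose vacuum sensor, 0.13-0.24 kg, round about its z (yaw means nothing). Origin: centre of its flange's underside; z points up through its head. Flange 40 mm across, 3 mm thick at the rim. Below: centring spigot 22 mm across, 7 mm long, chamfered, then a stem 12 mm across ending at z = -48 mm. Starts upright in a rack hole, origin 58 mm above the bench.
- sensor_head (a point): The head is plastic, the rest steel, so the sensor balances near its flange. This point: middle of the sensor's plain grey cylindrical head, the place to grip, 26 mm along z from the sensor's origin. The head is 30 mm across, from z = +9 to +42 mm of the sensor; a brass socket 12 mm across ends at +48 mm. Gripped with the fingertips above z = +10 mm they clear the open clamp.
- rack: Fixed white plastic block, 80 mm (x) by 150 mm (y), 58 mm high; origin at the centre of its underside. Two holes 25 mm across, 53 mm deep, at y = +36 mm (sensor) and y = -36 mm (blanking plug). It stands left or right of the vessel. Take the sensor with the fingers closing along the rack's x, else the plug is in the way.
- vessel: Fixed steel drum, 180 mm across; origin at the centre of its underside, front = -x. Its crown with a sight glass is 125 mm high; a dial gauge and a brass valve on the rear (+x) shoulder, 40 degrees either side, reach 150 mm. The angled port stands on its front shoulder.
- port: Angled port. Origin: centre of its flange face, 132 mm above the bench. z points out along the bore, leaning 30 degrees from vertical to the vessel's front (roughly to the robot); x points up the slope of the face, y to the side. Flange 40 mm across, bore 25 mm, neck outside 30 mm. Seated, the sensor's origin lies here and both z axes agree.
- clamp_hinge (a point): Hinge pin of the clamp ring, at x = -30 mm, y = z = 0 of the port (downhill side), parallel to the port's z. Both halves swing on it; their ears meet on the uphill side. Closed, the ring is 51 mm across and spans z = -8 to +8 mm of the port; it is carried by the port and cannot be taken off.
- clamp_left (a joint): Clamp half on the port's +y side: 0 = closed, grows as it opens (start 0.31 to 0.38 rad, at most 0.42). Stays where it is left (0.045 N m of friction). Open by 0.31 or more the halves let the sensor's flange pass; closed, their lips overlap it.
- clamp_right (a joint): Clamp half on the port's -y side, the mirror image: 0 = closed, grows as it opens, same range and friction. Both ears can be pinched together from outside with one squeeze.
- ear_left (a point): Middle of the outer face of the left ear, a bar 6.5 mm thick, 14 mm high (z = -7 to +7 mm of the port) from 23 to 46 mm out from the port's axis, with the latch's clevis out to 58 mm. Closed: x = +36, y = +8, z = 0 mm of the port. Moves on an arc 66 mm from the hinge pin.
- ear_right (a point): The same point on the right ear (6.5 mm thick, ends 47 mm out): closed, x = +36, y = -8, z = 0 mm of the port. At these points the open ears measure up to 66 mm over their outer faces, closed 16 mm.
- latch (a joint): Steel lever pinned in the left ear's end, turning parallel to the port's z. 0 = shut: lies across both ears' ends towards the port's -y, its roller hooked behind the right ear. Grows as it opens, counter-clockwise seen from above; pi/2 points up the slope. Starts at 1.0 to 1.45 (at most 1.7), stays where left (0.03 N m). It hooks the right ear only when the ears are together to 2 mm.
- latch_pivot (a point): The lever's pin, at mid height, 53 mm uphill of the port's axis. With the left half closed: x = +53, y = +4.75, z = 0 mm of the port.
- latch_tip (a point): Middle of the lever's thumb end, 38 mm from the pin. The lever is a straight bar 8 mm wide, 8 mm high (z = -4 to +4 mm of the port); its thumb end, 7 mm wide, reaches 45 mm from the pin and spans z = -6 to +9 mm. To shut it, push the thumb end round the pin with closed fingers, from the port's +y side.
- flap (a joint): Self-closing round flap in the port's bore, 14 mm below the flange face, hinged at its downhill side; 0 = closed, grows as it is pushed into the bore (at most 1.5). A light spring, under 1 N at the stem, shuts it; the seated sensor's stem holds it open at 1.1 to 1.4 rad.
- blank: Loose steel blanking plug (flange 40 mm across, knob 18 mm across, 18 mm high) in the rack's other hole; origin on its flange's underside. Leave it there.
- tip_box: Loose pipette tip box, 125 x 87 x 64 mm, origin at the centre of its underside; on the other side of the vessel from the rack. Leave it.
- bottle: Loose glass bottle with an orange cap, 70 mm across, 150 mm high, beside the vessel on the robot's left; origin at the centre of its underside. Leave it.
- cylinder: Loose glass measuring cylinder, 64 mm across the foot, 210 mm high, beside the vessel on the robot's right; origin at the centre of its underside. Leave it.

How it is judged:
By the outcome, as a careful person would: the job done as asked, in the order asked, and still so for the second after the job is handed in, with the robot touching nothing.
It also fails if it takes over 61 s, if anything falls off the work surface, if the arm or the gripper's body presses on something with over 40 N, if the wrist force passes 120 N, or if a joint passes its speed limit or range.

## Robot

A 6-joint arm with a two-finger parallel gripper is mounted at the origin on the work surface. World frame = base frame: x ahead of the robot, y to its left, z up, the work surface at z = 0. Lengths are in m, angles in rad, forces in N, time in s.
With the tool pointing down it reaches from about 0.35 to 0.975 m from the base axis. Payload 4.9 kg.
Tool frame: the origin (TCP) lies midway between the tips of the shut fingers; the grasp point (between the pads) lies 19 mm behind it (manip.pinch_z is the x of the grasp point in the tool frame, in m); x points along the fingers, y is the direction in which the jaws open and shut, and the axes are right-handed (so a half turn about x gives the same grasp; the last joint's range is limited). The gripper opens to 85 mm and grips with 20 to 120 N. Pads are 22 mm wide; open, the fingers measure 114 mm over their backs; the gripper's body (76 mm by 85 mm) begins 54 mm behind the grasp point. The pads swing forward as they close: fully open they stand 13 mm farther back than shut.
Start: joints at [-1.386, 0.053, 1.613, -0, 1.476, -0.119], TCP at [0.187, -0.596, 0.231] pointing down, gripper open.
Joint ranges: [-3.01, 3.01], [-1.01, 2.22], [0.06, 2.58], [-1.02, 4.17], [0.09, 2.62], [-3.14, 3.14]. Speed limits (rad/s): [2.57, 2.57, 3.14, 3.14, 3.14, 3.14].

## Interface

Orientations are given as a unit quaternion [w, x, y, z].
In Python, from plant import sensors, cams, workorder, manip gives the robot as it stands.
- The arm moves only by the tool drive_tool, never from a script. Its argument "series" is a list of rows, each an object of numbers: "x", "y", "z": the shift along the tool's x, y, z in units of 25 mm (1.0 is 25 mm); "ax", "ay", "az": the turn, a rotation vector about the tool's x, y, z in units of 5 degrees (1.0 is 5 degrees). A call has 1 to 5 rows; each row is the pose to reach, as a shift and turn from the pose commanded when the call began, along the tool's axes at that moment; what a row does not reach only later rows make up. A row lasts 1/12 s, in which the tool goes at most 41.7 mm and 7.16 degrees, less where a joint would pass 70% of its speed; a pose out of reach is approached as far as the arm can. A call with a gripper value outside its range is refused whole. "hand" is the opening, from 0 (shut) to 1 (fully open), set as the call begins (left out, the last holds). The fingers move at their own pace and stop on an object; the grip force is fixed at half the most. Time passes only in rows, so rows that repeat a pose let the fingers close. It gives the time, the measured TCP pose, the force and the opening at its end, in the units of the state.
- sensors.state(): the state, without advancing time (a new reading comes with each control period).
- cams.grab_frame(name): name is "side" or "top"; returns a dict with "img" (480x640x3 uint8, blue, green, red), "camera_matrix" (3x3 intrinsics, pixels), "cam_to_world" (4x4, takes a point from camera to world coordinates). Camera axes: x right, y down, z forward; pixel columns grow to the right and rows downward; lengths in m; the calibration is good to about 2 mm. A picture is of the moment at which its call begins. There is no depth.
- workorder.job_done(): hands the job in, once; it reports no verdict.
The state is a dict: "time": time; "joint_pos": joint angles; "joint_vel": joint speeds; "joint_efforts": joint torques, N m; "tool_pos": TCP position; "tool_rot": TCP orientation; "contact_force": force on the tool from outside, world axes, zero at the start; "ft_torque": the same for the moment, N m; "gripper_width": opening from 0.0 (shut) to 1.0 (fully open).
Only numpy, scipy, OpenCV 4.12 (cv2) and the standard library are available. Lean on these libraries where they do the work, as an engineer would, in place of code of your own. Each camera call takes 0.05 s, during which the arm holds its last target.

## Working session

There is one attempt and no reset: what is moved stays moved. The work goes in short steps, Python scripts to look and compute and a tool call to move; the robot and the scene stay as the last step left them, time stands still between calls to the robot, and variables do not carry over. Pictures are saved under pics/ and viewed, and the job is handed in when it is done.

Besides the shell and the picture viewer there is one more tool, called after "Call:" as name(argument=value, ...), one argument or row to a line, values as JSON. drive_tool: Moves the arm, as the interface text tells. Its arguments: {"type":"object","properties":{"series":{"type":"array","items":{"type":"object","properties":{"x":{"type":"number"},"y":{"type":"number"},"z":{"type":"number"},"ax":{"type":"number"},"ay":{"type":"number"},"az":{"type":"number"}}}},"hand":{"type":"number"}},"required":["series"]}

```bash
ls; mkdir -p pics; cat > h.py <<'E'
import numpy as np,cv2
from plant import sensors,cams,workorder,manip
def grab(n,fn):
    f=cams.grab_frame(n); cv2.imwrite('pics/'+fn+'.png',f['img']); np.savez('pics/'+fn+'.npz',**f); return f
E
python3 - <<'E'
from h import *
for n in('side','top'):
    f=grab(n,n+'0'); print(f['camera_matrix'],f['cam_to_world'])
print(sensors.state(),manip.pinch_z)
E
```

```text
pics
[[549.38723182   0.         316.94010604]
 [  0.         549.38723182 231.43589231]
 [  0.           0.           1.        ]] [[-0.76997363 -0.46081419  0.44135121  0.06269172]
 [-0.63789198  0.53931214 -0.54976017  0.63002607]
 [ 0.01531122 -0.70483523 -0.7092058   0.89771372]
 [ 0.          0.          0.          1.        ]]
[[497.21345141   0.         311.32623324]
 [  0.         497.21345141 233.35555032]
 [  0.           0.           1.        ]] [[ 0.01330774 -0.99705158  0.07557148  0.47416765]
 [-0.9998422  -0.01415824 -0.01072966  0.03244429]
 [ 0.01176798 -0.07541676 -0.99708266  0.9651868 ]
 [ 0.          0.          0.          1.        ]]
{'time': 0.1, 'joint_pos': array([-1.38601187e+00,  5.32926382e-02,  1.61412432e+00,  5.63672198e-06,
        1.47600222e+00, -1.18996278e-01]), 'joint_vel': array([ 0.00055474, -0.0025824 , -0.00285986, -0.00235361, -0.00118407,
        0.0002676 ]), 'joint_efforts': array([ 4.85125784e-04, -3.94902670e+01, -3.71361423e+01, -1.06468553e-04,
        3.91143825e-03,  3.14837820e-06]), 'tool_pos': array([ 0.18685859, -0.59583704,  0.23020418]), 'tool_rot': array([-0.10634448, -0.69894621, -0.10763547,  0.69898473]), 'contact_force': array([-0.74315814,  0.14874877, -0.26619447]), 'ft_torque': array([-0.01319835, -0.077218  ,  0.02308909]), 'gripper_width': 0.9983196448117576} -0.0187
```

View pics/side0.png

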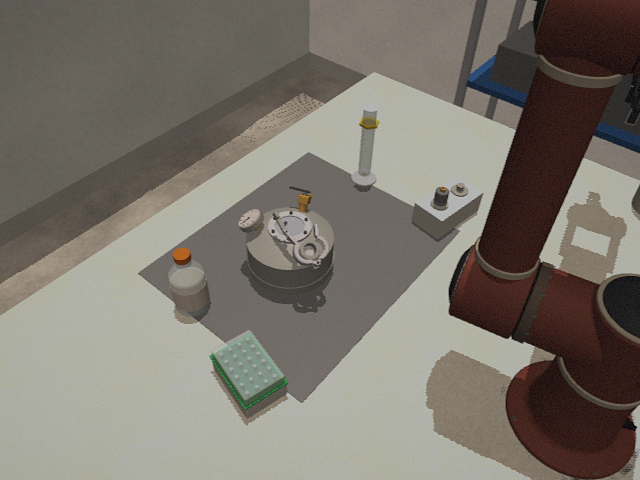

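View pics/top0.png

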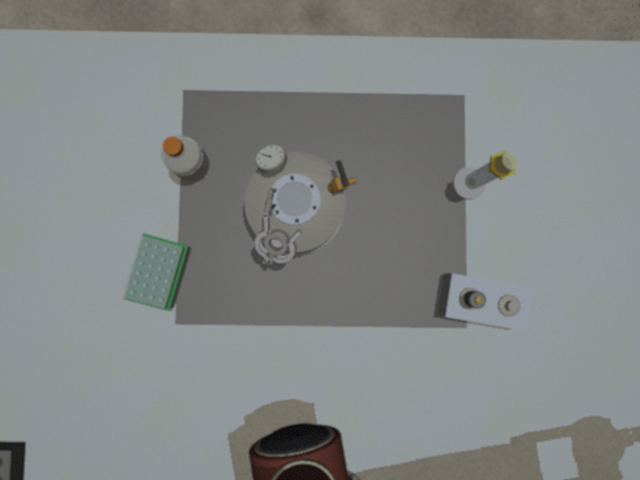

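The side view shows the vessel at about (291,245), the port at (310,248), and the sensor in the rack at (441,197). In the top view the port is at (277,242) and the sensor at (475,299). Next I'll zoom in on both.

```bash
python3 - <<'E'
import cv2
t=cv2.imread('pics/top0.png');s=cv2.imread('pics/side0.png')
cv2.imwrite('pics/z1.png',cv2.resize(t[140:260,230:370],None,fx=5,fy=5,interpolation=cv2.INTER_CUBIC))
cv2.imwrite('pics/z2.png',cv2.resize(s[180:300,230:350],None,fx=5,fy=5,interpolation=cv2.INTER_CUBIC))
a=cv2.resize(t[265:335,430:540],None,fx=5,fy=5,interpolation=cv2.INTER_CUBIC)
b=cv2.resize(s[170:240,400:490],None,fx=5,fy=5,interpolation=cv2.INTER_CUBIC)
import numpy as np
w=max(a.shape[1],b.shape[1]);
a=cv2.copyMakeBorder(a,0,0,0,w-a.shape[1],0);b=cv2.copyMakeBorder(b,0,0,0,w-b.shape[1],0)
c=np.vstack([a,b]);cv2.imwrite('pics/z3.png',cv2.resize(c[:,:],None,fx=.85,fy=.85))
E
```

```text
(no output)
```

View pics/z1.png

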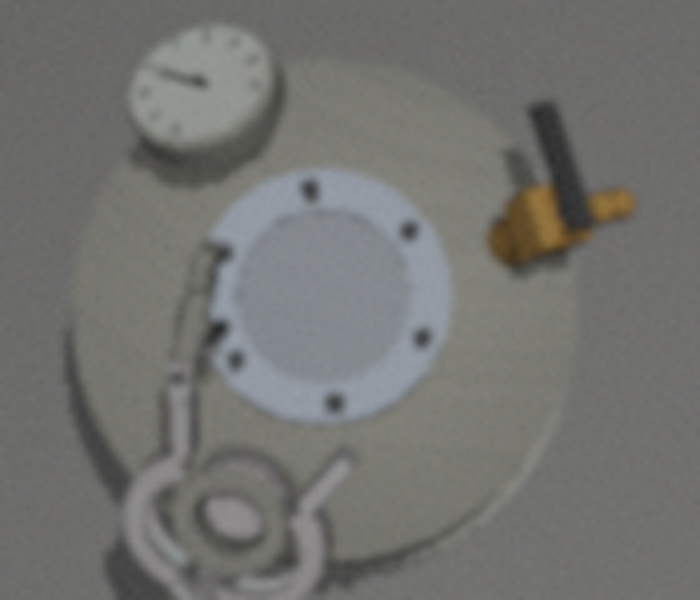

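View pics/z2.png

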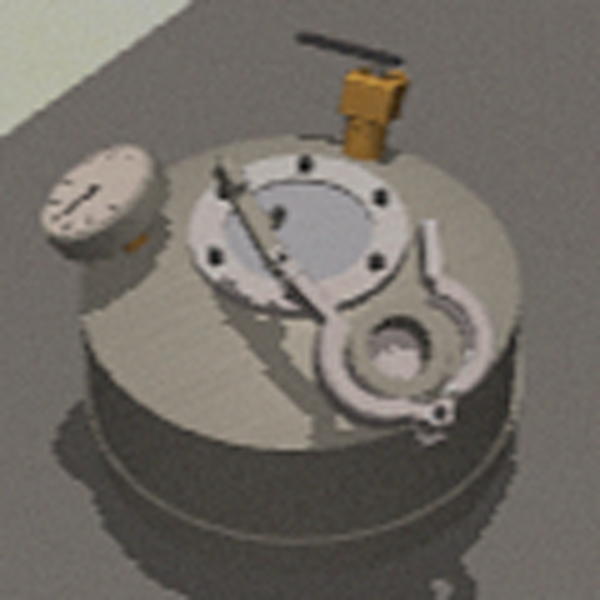

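View pics/z3.png

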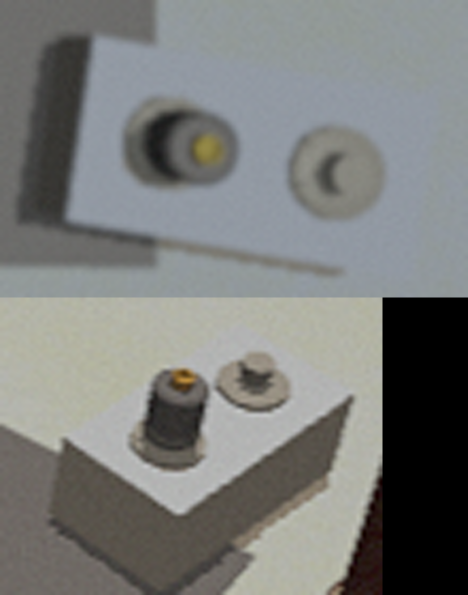

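```bash
cat >> h.py <<'E'
def ray(f,u,v):
    K=f['camera_matrix'];T=f['cam_to_world']
    d=T[:3,:3]@np.linalg.solve(K,[u,v,1.]);return T[:3,3],d/np.linalg.norm(d)
def onz(f,u,v,z):
    o,d=ray(f,u,v);return o+d*(z-o[2])/d[2]
def tri(f1,p1,f2,p2):
    o1,d1=ray(f1,*p1);o2,d2=ray(f2,*p2)
    s=np.linalg.lstsq(np.c_[d1,-d2],o2-o1,rcond=None)[0]
    a=o1+s[0]*d1;b=o2+s[1]*d2
    return (a+b)/2,np.linalg.norm(a-b)
def proj(f,P):
    T=f['cam_to_world'];q=f['camera_matrix']@(T[:3,:3].T@(np.asarray(P)-T[:3,3]));return q[:2]/q[2]
def cents(img,lo,hi,box,amin=5):
    x0,y0,x1,y1=box
    m=cv2.inRange(cv2.cvtColor(img[y0:y1,x0:x1],cv2.COLOR_BGR2HSV),lo,hi)
    n,l,st,c=cv2.connectedComponentsWithStats(m)
    return [(c[i]+[x0,y0],st[i,4]) for i in range(1,n) if st[i,4]>=amin]
E
python3 - <<'E'
from h import *
t=dict(np.load('pics/top0.npz'));s=dict(np.load('pics/side0.npz'))
ct=cents(t['img'],(15,100,90),(35,255,255),(455,280,500,320),3);cs=cents(s['img'],(10,100,90),(35,255,255),(425,180,455,205),3)
print(ct,cs)
print(tri(t,ct[0][0],s,cs[0][0]), onz(t,*ct[0][0],.106))
# crown: bright ring of sight glass
for n,f,b in(('t',t,(255,150,340,240)),('s',s,(250,200,330,260))):
    x0,y0,x1,y1=b;g=f['img'][y0:y1,x0:x1].astype(int)
    m=((g[...,0]-g[...,2]>-4)&(g[...,0]>130)).astype(np.uint8)*255
    m[:]=m
    cv2.imwrite(f'pics/m_{n}.png',cv2.resize(np.hstack([f['img'][y0:y1,x0:x1],cv2.cvtColor(m,8)]),None,fx=4,fy=4))
# flange zoom
a=cv2.resize(t['img'][215:270,245:310],None,fx=10,fy=10,interpolation=cv2.INTER_CUBIC);cv2.imwrite('pics/z4.png',cv2.convertScaleAbs(a,alpha=1.4,beta=-40))
a=cv2.resize(s['img'][215:275,280:340],None,fx=10,fy=10,interpolation=cv2.INTER_CUBIC);cv2.imwrite('pics/z5.png',cv2.convertScaleAbs(a,alpha=1.4,beta=-40))
E
```

```text
[(array([478.25806452, 299.64516129]), np.int32(31))] [(array([442.86666667, 188.2       ]), np.int32(15))]
(array([ 0.42847539, -0.26526049,  0.1088903 ]), np.float64(0.001322613734489337)) [ 0.42886977 -0.26585911  0.106     ]
```

View pics/z4.png

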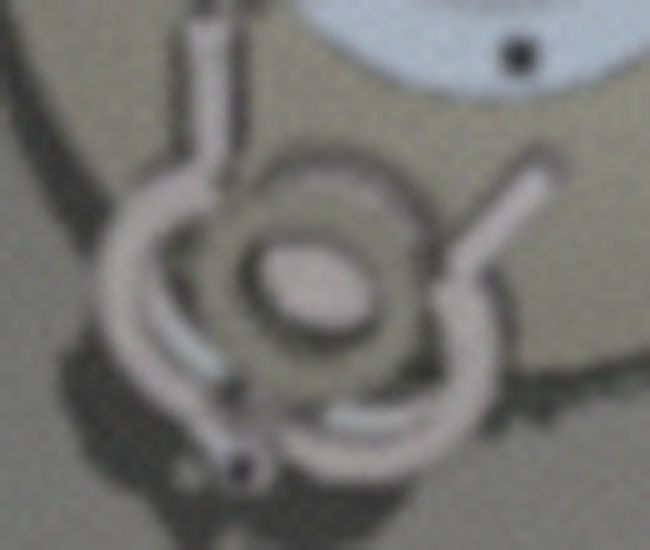

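View pics/z5.png

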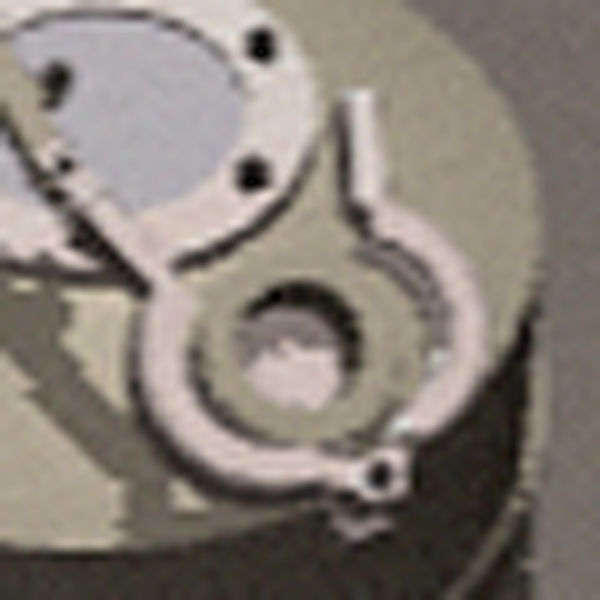

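View pics/m_t.png

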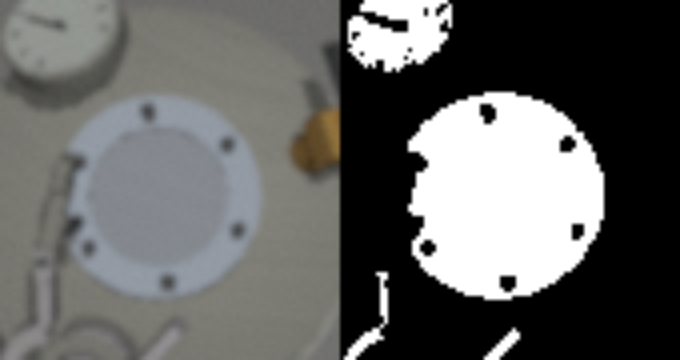

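```bash
cat > port.py <<'E'
from h import *
t=dict(np.load('pics/top0.npz'));s=dict(np.load('pics/side0.npz'))
T=lambda x,y:(245+x/10-.45,215+y/10-.45)
S=lambda x,y:(280+x/10-.45,215+y/10-.45)
def vc():
    b=(255,170,340,240);x0,y0,x1,y1=b
    g=t['img'][y0:y1,x0:x1].astype(int)
    m=((g[...,0]-g[...,2]>-4)&(g[...,0]>130)).astype(np.uint8)
    n,l,st,c=cv2.connectedComponentsWithStats(m);i=1+np.argmax(st[1:,4])
    cc=max(cv2.findContours((l==i).astype(np.uint8),0,1)[0],key=len)
    h=cv2.convexHull(cc);e=cv2.fitEllipse(h);return np.array(e[0])+[x0,y0],e
E
python3 - <<'E'
from port import *
c,e=vc();print(c,e); V=onz(t,*c,.125);print('vessel',V)
B,r=tri(t,T(312,290),s,S(303,343));print('bore',B,r,onz(t,*T(312,290),.132),onz(s,*S(303,343),.132))
H,r=tri(t,T(240,467),s,S(379,475));print('hinge(top of pin)',H,r)
P,r=tri(t,T(205,5),s,S(64,163));print('pivot',P,r)
d=V-B;print(np.degrees(np.arctan2(d[1],d[0])),np.hypot(d[0],d[1]))
# rack orientation
for a,b in(((430+92/.85/5,265+38/.85/5),(430+66/.85/5,265+220/.85/5)),):
    A=onz(t,*a,.058);Bb=onz(t,*b,.058);print(A,Bb,np.linalg.norm(A-Bb),np.degrees(np.arctan2(*(A-Bb)[[1,0]])))
# blank centre: knob ~ 
print(onz(t,430+338/4.25,265+174/4.25,.061))
E
```

```text
[294.56003952 198.46420288] ((39.56003952026367, 28.464202880859375), (51.373374938964844, 51.62199783325195), 171.32923889160156)
vessel [0.59702992 0.05274966 0.125     ]
bore [0.51896101 0.08259946 0.13364082] 0.0006834501057645392 [0.51933075 0.08289544 0.132     ] [0.51964479 0.08124782 0.132     ]
hinge(top of pin) [0.48962537 0.09469745 0.12763241] 1.6866437502153352e-05
pivot [0.5634682  0.0990682  0.16557672] 0.00024560886623869115
-20.92444888579449 0.08358088890240747
[ 0.47230016 -0.23434077  0.058     ] [ 0.39476949 -0.22259239  0.058     ] 0.07841574352763865 -8.61659313658125
[ 0.4158848  -0.33824261  0.061     ]
```

```bash
cat >> h.py <<'E'
from scipy.spatial.transform import Rotation as R
PORT=np.array([.5192,.0826,.132]); YAW=np.radians(-21.5)
def portR():
    u=np.array([np.cos(YAW),np.sin(YAW),0]);z=-np.sin(np.pi/6)*u+[0,0,np.cos(np.pi/6)]
    x=np.cos(np.pi/6)*u+[0,0,.5];return np.c_[x,np.cross(z,x),z]
def P(x,y,z): return PORT+portR()@np.array([x,y,z])/1000
def frame(tx,ty):
    tx=np.array(tx,float);tx/=np.linalg.norm(tx);ty=np.array(ty,float);ty-=tx*(tx@ty);ty/=np.linalg.norm(ty)
    return np.c_[tx,ty,np.cross(tx,ty)]
def cur():
    s=sensors.state();return s,np.array(s['tool_pos']),R.from_quat(np.roll(s['tool_rot'],-1)).as_matrix()
def plan(p,M=None):
    s,tp,tr=cur()
    if M is None:M=tr
    d=tr.T@(np.asarray(p)-tp);w=R.from_matrix(tr.T@M).as_rotvec()
    print('t',round(s['time'],2),'mm',np.round(np.linalg.norm(d)*1e3,1),'deg',np.round(np.degrees(np.linalg.norm(w)),1))
    print(' xyz',np.round(d/.025,2),'a',np.round(np.degrees(w)/5,2))
def down(ang): # jaws along yaw ang (deg)
    a=np.radians(ang);return frame([0,0,-1],[np.cos(a),np.sin(a),0])
E
python3 - <<'E'
from h import *
s,p,r=cur();print(np.round(r,3),np.round(portR(),3))
for a in(-9,171):plan([.4287,-.2656,.19],down(a))
for k in(1,-1):plan(P(0,0,90),frame(-portR()[:,2],k*portR()[:,1]))
E
```

```text
[[-0.     0.299 -0.954]
 [ 0.002 -0.954 -0.299]
 [-1.    -0.002 -0.   ]] [[ 0.806  0.367 -0.465]
 [-0.317  0.93   0.183]
 [ 0.5    0.     0.866]]
t 0.1 mm 411.3 deg 63.6
 xyz [  1.63  -9.71 -13.18] a [-1.272e+01 -1.000e-02  2.000e-02]
t 0.1 mm 411.3 deg 116.4
 xyz [  1.63  -9.71 -13.18] a [2.328e+01 2.000e-02 2.000e-02]
t 0.1 mm 753.5 deg 142.5
 xyz [  0.86 -23.05 -19.4 ] a [-27.41  -2.62   7.35]
t 0.1 mm 753.5 deg 48.8
 xyz [  0.86 -23.05 -19.4 ] a [7.59 5.77 2.06]
```

Call:
drive_tool(
  series=[
    {"x": 0.16, "y": -0.97, "z": -1.32, "ax": -1.3},
    {"x": 0.32, "y": -1.94, "z": -2.64, "ax": -2.6},
    {"x": 0.48, "y": -2.91, "z": -3.95, "ax": -3.9},
    {"x": 0.64, "y": -3.88, "z": -5.27, "ax": -5.2},
    {"x": 0.8, "y": -4.8, "z": -6.5, "ax": -6.4},
  ],
  hand=1,
)

```text
schema error: expected keys x, y, z, ax, ay, az
```

```bash
python3 - <<'E'
from h import *
plan([.4287,-.2656,.16],down(-9))
E
```

```text
t 0.1 mm 415.3 deg 63.6
 xyz [  2.83  -9.71 -13.18] a [-1.272e+01 -1.000e-02  2.000e-02]
```

Call:
drive_tool(
  series=[
    {"x": 0.16, "y": -0.97, "z": -1.32, "ax": -1.3, "ay": 0, "az": 0},
    {"x": 0.32, "y": -1.94, "z": -2.64, "ax": -2.6, "ay": 0, "az": 0},
    {"x": 0.48, "y": -2.91, "z": -3.95, "ax": -3.9, "ay": 0, "az": 0},
    {"x": 0.64, "y": -3.88, "z": -5.27, "ax": -5.2, "ay": 0, "az": 0},
    {"x": 0.8, "y": -4.8, "z": -6.5, "ax": -6.4, "ay": 0, "az": 0},
  ],
  hand=1,
)

```text
time: 0.52
tool_pos: [0.3068, -0.4312, 0.2105]
tool_rot: [0.297, 0.642, 0.297, -0.642]
contact_force: [0.0, -0.4, 0.8]
gripper_width: 0.996
```

```bash
python3 - <<'E'
from h import *
plan([.4287,-.2656,.16],down(-9))
E
```

```text
t 0.52 mm 211.7 deg 31.3
 xyz [ 2.02 -0.56 -8.2 ] a [-6.26 -0.01  0.01]
```

Call:
drive_tool(
  series=[
    {"x": 0.4, "y": -0.11, "z": -1.62, "ax": -1.26, "ay": 0, "az": 0},
    {"x": 0.8, "y": -0.22, "z": -3.24, "ax": -2.52, "ay": 0, "az": 0},
    {"x": 1.2, "y": -0.33, "z": -4.86, "ax": -3.78, "ay": 0, "az": 0},
    {"x": 1.6, "y": -0.45, "z": -6.5, "ax": -5.04, "ay": 0, "az": 0},
    {"x": 2.0, "y": -0.56, "z": -8.1, "ax": -6.26, "ay": 0, "az": 0},
  ],
)

```text
time: 0.93
tool_pos: [0.4274, -0.2689, 0.1608]
tool_rot: [-0.459, -0.538, -0.459, 0.538]
contact_force: [0.9, -1.1, 0.1]
gripper_width: 0.999
```

```bash
python3 - <<'E'
from h import *
t=grab('top','top1');s=grab('side','side1')
plan([.4287,-.2656,.069],down(-9))
a=cv2.resize(t['img'][240:360,410:530],None,fx=4,fy=4);b=cv2.resize(s['img'][120:240,380:460],None,fx=4,fy=4)
cv2.imwrite('pics/z6.png',np.hstack([a,b]))
E
```

```text
t 1.03 mm 89.8 deg 0.4
 xyz [3.59 0.04 0.01] a [ 0.04 -0.05  0.04]
```

View pics/z6.png

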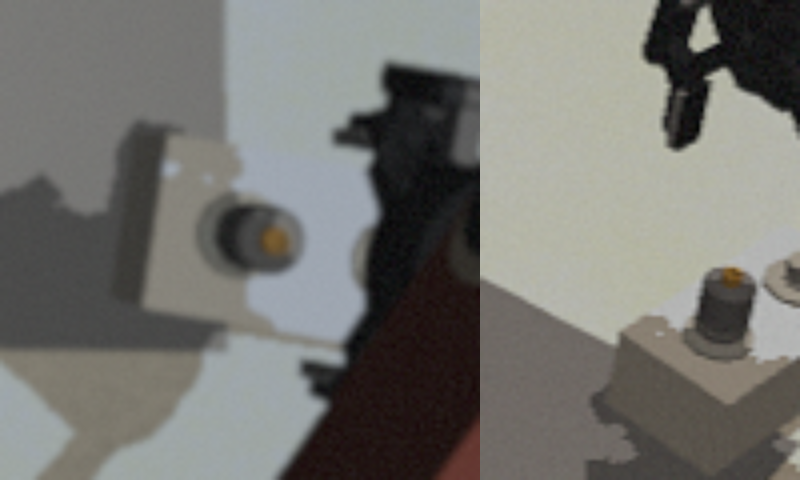

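The top crop shows the gripper's fingers on both sides of the sensor along x. They look offset outward only because they sit higher. I'll descend now.

Call:
drive_tool(
  series=[
    {"x": 0.8, "y": 0.04, "z": 0, "ax": 0, "ay": 0, "az": 0},
    {"x": 1.6, "y": 0.04, "z": 0, "ax": 0, "ay": 0, "az": 0},
    {"x": 2.4, "y": 0.04, "z": 0, "ax": 0, "ay": 0, "az": 0},
    {"x": 3.1, "y": 0.04, "z": 0, "ax": 0, "ay": 0, "az": 0},
    {"x": 3.56, "y": 0.04, "z": 0, "ax": 0, "ay": 0, "az": 0},
  ],
)

```text
time: 1.45
tool_pos: [0.4265, -0.2706, 0.0702]
tool_rot: [-0.457, -0.539, -0.459, 0.539]
contact_force: [-0.4, -0.8, 0.2]
gripper_width: 0.999
```

```bash
python3 - <<'E'
from h import *
t=grab('top','top2');s=grab('side','side2')
plan([.4287,-.2656,.069],down(-9))
a=cv2.resize(t['img'][240:360,410:530],None,fx=4,fy=4);b=cv2.resize(s['img'][120:240,380:460],None,fx=4,fy=4)
cv2.imwrite('pics/z7.png',np.hstack([a,b]))
E
```

```text
t 1.55 mm 5.3 deg 0.5
 xyz [ 0.04  0.08 -0.2 ] a [-0.07 -0.03  0.05]
```

View pics/z7.png

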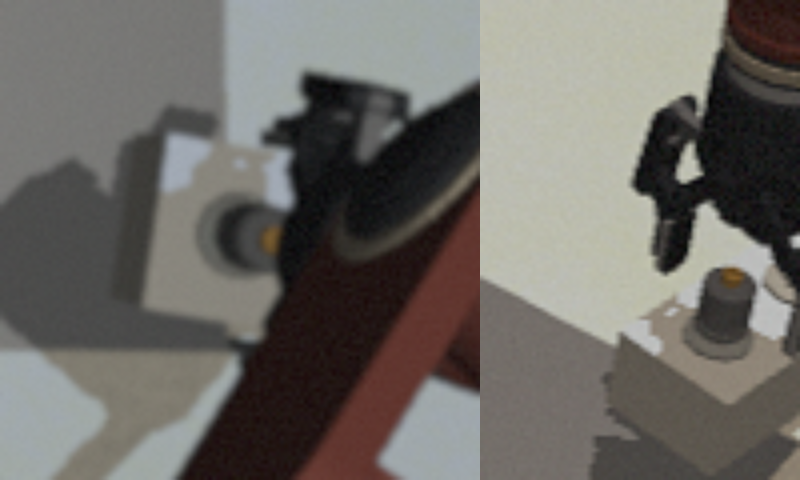

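Call:
drive_tool(
  series=[
    {"x": 0.04, "y": 0.08, "z": -0.2, "ax": 0, "ay": 0, "az": 0},
    {"x": 0.04, "y": 0.08, "z": -0.2, "ax": 0, "ay": 0, "az": 0},
  ],
)

```text
time: 1.72
tool_pos: [0.4315, -0.2667, 0.0726]
tool_rot: [0.458, 0.539, 0.457, -0.539]
contact_force: [-0.5, -0.5, 1.4]
gripper_width: 0.999
```

```bash
python3 - <<'E'
from h import *
plan([.4287,-.2656,.069],down(-9));print(cur()[0]['tool_pos'])
E
```

```text
t 1.72 mm 4.7 deg 0.3
 xyz [ 0.14 -0.12 -0.02] a [-0.06  0.01 -0.02]
[ 0.43145735 -0.2666771   0.07259207]
```

```bash
python3 - <<'E'
from h import *
for i in range(6):
    s=sensors.state();print(s['time'],np.round(s['tool_pos'],4),np.round(s['joint_pos'],4));cams.grab_frame('side')
E
```

```text
1.7167 [ 0.4315 -0.2667  0.0726] [-7.0060e-01 -7.5100e-02  2.0184e+00  4.0000e-04  1.1965e+00 -5.3840e-01]
1.7667 [ 0.4315 -0.2669  0.0729] [-7.0080e-01 -7.5400e-02  2.0182e+00  1.0000e-04  1.1965e+00 -5.3880e-01]
1.8167 [ 0.4315 -0.267   0.0729] [-0.7009 -0.0755  2.0182 -0.      1.1965 -0.5389]
1.8667 [ 0.4314 -0.267   0.0728] [-7.0100e-01 -7.5500e-02  2.0183e+00 -1.0000e-04  1.1964e+00 -5.3900e-01]
1.9167 [ 0.4313 -0.267   0.0727] [-7.0110e-01 -7.5400e-02  2.0185e+00 -1.0000e-04  1.1964e+00 -5.3900e-01]
1.9667 [ 0.4311 -0.2669  0.0725] [-7.0110e-01 -7.5300e-02  2.0188e+00 -1.0000e-04  1.1963e+00 -5.3900e-01]
```

Call:
drive_tool(
  series=[
    {"x": 0.14, "y": -0.12, "z": -0.02, "ax": 0, "ay": 0, "az": 0},
    {"x": 0.14, "y": -0.12, "z": -0.02, "ax": 0, "ay": 0, "az": 0},
    {"x": 0.14, "y": -0.12, "z": -0.02, "ax": 0, "ay": 0, "az": 0},
  ],
)

```text
time: 2.27
tool_pos: [0.4273, -0.2652, 0.0675]
tool_rot: [-0.458, -0.539, -0.458, 0.539]
contact_force: [1.2, 0.8, -0.1]
gripper_width: 1.001
```

```bash
python3 - <<'E'
from h import *
plan([.4287,-.2656,.069],down(-9));print(cur()[0]['tool_pos'])
E
```

```text
t 2.27 mm 2.1 deg 0.3
 xyz [-0.06  0.06  0.01] a [-0.06 -0.01  0.01]
[ 0.42729929 -0.26521009  0.06754697]
```

Call:
drive_tool(
  series=[
    {"x": -0.06, "y": 0.06, "z": 0, "ax": 0, "ay": 0, "az": 0},
    {"x": -0.06, "y": 0.06, "z": 0, "ax": 0, "ay": 0, "az": 0},
    {"x": -0.06, "y": 0.06, "z": 0, "ax": 0, "ay": 0, "az": 0},
    {"x": -0.06, "y": 0.06, "z": 0, "ax": 0, "ay": 0, "az": 0},
    {"x": -0.06, "y": 0.06, "z": 0, "ax": 0, "ay": 0, "az": 0},
  ],
  hand=0,
)

```text
time: 2.68
tool_pos: [0.4295, -0.2659, 0.0699]
tool_rot: [0.458, 0.539, 0.458, -0.539]
contact_force: [-0.0, 0.1, -1.8]
gripper_width: 0.332
```

Call:
drive_tool(
  series=[
    {"x": 0, "y": 0, "z": 0, "ax": 0, "ay": 0, "az": 0},
    {"x": 0, "y": 0, "z": 0, "ax": 0, "ay": 0, "az": 0},
    {"x": 0, "y": 0, "z": 0, "ax": 0, "ay": 0, "az": 0},
  ],
)

```text
time: 2.93
tool_pos: [0.4295, -0.266, 0.0698]
tool_rot: [0.458, 0.539, 0.458, -0.539]
contact_force: [0.6, 0.2, 1.8]
gripper_width: 0.336
```

Call:
drive_tool(
  series=[
    {"x": -0.6, "y": 0, "z": 0, "ax": 0, "ay": 0, "az": 0},
    {"x": -1.4, "y": 0, "z": 0, "ax": 0, "ay": 0, "az": 0},
    {"x": -2.4, "y": 0, "z": 0, "ax": 0, "ay": 0, "az": 0},
    {"x": -3.6, "y": 0, "z": 0, "ax": 0, "ay": 0, "az": 0},
    {"x": -5.0, "y": 0, "z": 0, "ax": 0, "ay": 0, "az": 0},
  ],
)

```text
time: 3.35
tool_pos: [0.4277, -0.2645, 0.1929]
tool_rot: [-0.456, -0.539, -0.46, 0.539]
contact_force: [1.0, -0.8, -2.2]
gripper_width: 0.335
```

```bash
python3 - <<'E'
from h import *
t=grab('top','top3');s=grab('side','side3')
M=frame(-portR()[:,2],portR()[:,1])
print(sensors.state()['gripper_width'],cur()[1],P(0,0,101))
plan(P(-15,0,130),M)
plan([.40,-.1,.24],down(20))
cv2.imwrite('pics/z8.png',cv2.resize(s['img'][60:240,330:510],None,fx=3,fy=3))
E
```

```text
0.3350189399204564 [ 0.43175791 -0.26788157  0.20101214] [0.47221391 0.10110831 0.21946857]
t 3.45 mm 381.1 deg 82.3
 xyz [ -1.55  -1.85 -15.05] a [-15.18  -4.91   4.02]
t 3.45 mm 175.3 deg 29.3
 xyz [-1.62 -2.32 -6.41] a [-5.86  0.09 -0.09]
```

View pics/z8.png

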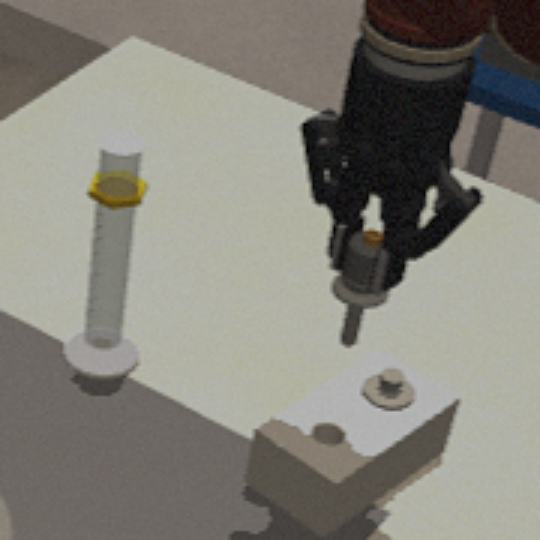

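The side crop shows the sensor upright between the pads and clear of its empty rack hole, with the plug undisturbed.

Call:
drive_tool(
  series=[
    {"x": -0.15, "y": -0.15, "z": -1.2, "ax": -1.2, "ay": -0.4, "az": 0.3},
    {"x": -0.3, "y": -0.3, "z": -2.4, "ax": -2.4, "ay": -0.8, "az": 0.6},
    {"x": -0.45, "y": -0.45, "z": -3.6, "ax": -3.6, "ay": -1.2, "az": 0.95},
    {"x": -0.6, "y": -0.6, "z": -4.8, "ax": -4.8, "ay": -1.6, "az": 1.3},
    {"x": -0.7, "y": -0.74, "z": -6.0, "ax": -6.0, "ay": -2.0, "az": 1.6},
  ],
)

```text
time: 3.87
tool_pos: [0.4342, -0.1132, 0.2105]
tool_rot: [0.656, 0.383, 0.503, -0.413]
contact_force: [0.2, 0.8, -3.1]
gripper_width: 0.333
```

```bash
python3 - <<'E'
from h import *
M=frame(-portR()[:,2],portR()[:,1])
plan(P(-15,0,130),M)
E
```

```text
t 3.87 mm 226.3 deg 49.7
 xyz [-2.37  3.84 -7.85] a [-9.12 -3.05  2.46]
```

Call:
drive_tool(
  series=[
    {"x": -0.3, "y": 0.5, "z": -1.0, "ax": -1.2, "ay": -0.4, "az": 0.3},
    {"x": -0.6, "y": 1.0, "z": -2.0, "ax": -2.4, "ay": -0.8, "az": 0.6},
    {"x": -0.9, "y": 1.5, "z": -3.0, "ax": -3.6, "ay": -1.2, "az": 0.95},
    {"x": -1.2, "y": 2.0, "z": -4.1, "ax": -4.8, "ay": -1.6, "az": 1.3},
    {"x": -1.5, "y": 2.5, "z": -5.1, "ax": -6.0, "ay": -2.0, "az": 1.6},
  ],
)

```text
time: 4.28
tool_pos: [0.4428, 0.0326, 0.2266]
tool_rot: [0.8, 0.196, 0.507, -0.254]
contact_force: [0.2, -0.5, -2.2]
gripper_width: 0.331
```

```bash
python3 - <<'E'
from h import *
M=frame(-portR()[:,2],portR()[:,1])
plan(P(0,0,111),M)
E
```

```text
t 4.28 mm 74.6 deg 17.0
 xyz [-0.29  2.84 -0.88] a [-3.11 -1.06  0.86]
```

Call:
drive_tool(
  series=[
    {"x": -0.1, "y": 0.9, "z": -0.3, "ax": -1.0, "ay": -0.35, "az": 0.3},
    {"x": -0.2, "y": 1.9, "z": -0.6, "ax": -2.0, "ay": -0.7, "az": 0.6},
    {"x": -0.29, "y": 2.84, "z": -0.88, "ax": -3.1, "ay": -1.06, "az": 0.86},
    {"x": -0.29, "y": 2.84, "z": -0.88, "ax": -3.1, "ay": -1.06, "az": 0.86},
    {"x": -0.29, "y": 2.84, "z": -0.88, "ax": -3.1, "ay": -1.06, "az": 0.86},
  ],
)

```text
time: 4.7
tool_pos: [0.4679, 0.102, 0.2278]
tool_rot: [0.85, 0.095, 0.492, -0.163]
contact_force: [-0.3, -0.9, -2.1]
gripper_width: 0.33
```

```bash
python3 - <<'E'
from h import *
t=grab('top','top4');s=grab('side','side4')
M=frame(-portR()[:,2],portR()[:,1])
plan(P(0,0,111),M);print(cur()[1])
a=cv2.resize(t['img'][200:280,230:310],None,fx=5,fy=5,interpolation=cv2.INTER_CUBIC);b=cv2.resize(s['img'][160:280,260:340],None,fx=5,fy=5,interpolation=cv2.INTER_CUBIC)
a=cv2.copyMakeBorder(a,0,200,0,0,0)
cv2.imwrite('pics/z9.png',np.hstack([a,b]))
E
```

```text
t 4.8 mm 2.5 deg 0.4
 xyz [-0.01  0.07 -0.07] a [-0.08 -0.02  0.03]
[0.46851128 0.10075218 0.22887983]
```

View pics/z9.png

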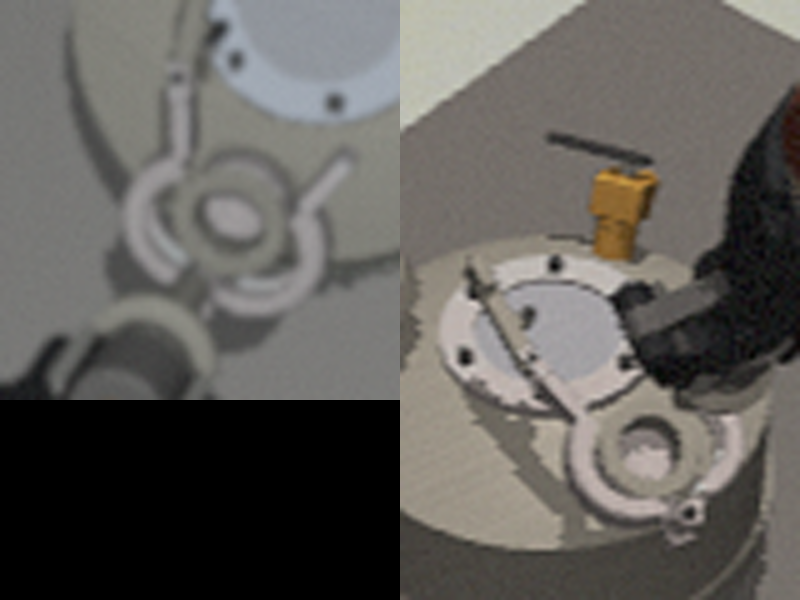

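```bash
python3 - <<'E'
from h import *
t=dict(np.load('pics/top4.npz'))
s,p,r=cur()
im=cv2.resize(t['img'][200:290,225:315],None,fx=6,fy=6,interpolation=cv2.INTER_CUBIC)
def circ(c,M2,rad,col):
    for a in np.linspace(0,2*np.pi,60):
        q=proj(t,c+rad*(np.cos(a)*M2[:,0]+np.sin(a)*M2[:,1]));u=(q-[225,200]+.5)*6
        cv2.circle(im,tuple(int(v) for v in u),1,col,-1)
circ(p+r[:,0]*(.0118-.003),r[:,1:],.020,(0,0,255))
circ(PORT,portR()[:,:2],.020,(0,255,0));circ(PORT,portR()[:,:2],.0125,(255,255,0))
h=P(-30,0,8)
circ(h,portR()[:,:2],.003,(255,0,255))
cv2.imwrite('pics/z10.png',im)
s=dict(np.load('pics/side4.npz'));t=s
im=cv2.resize(t['img'][205:295,270:360],None,fx=6,fy=6,interpolation=cv2.INTER_CUBIC)
_p=proj
def circ2(c,M2,rad,col):
    for a in np.linspace(0,2*np.pi,60):
        q=proj(t,c+rad*(np.cos(a)*M2[:,0]+np.sin(a)*M2[:,1]));u=(q-[270,205]+.5)*6
        cv2.circle(im,tuple(int(v) for v in u),1,col,-1)
circ2(PORT,portR()[:,:2],.020,(0,255,0));circ2(PORT,portR()[:,:2],.0125,(255,255,0));circ2(h,portR()[:,:2],.003,(255,0,255))
cv2.imwrite('pics/z11.png',im)
E
```

```text
(no output)
```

View pics/z10.png

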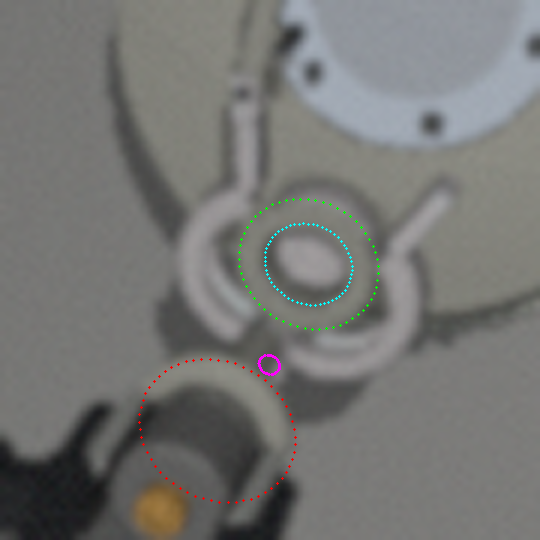

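View pics/z11.png

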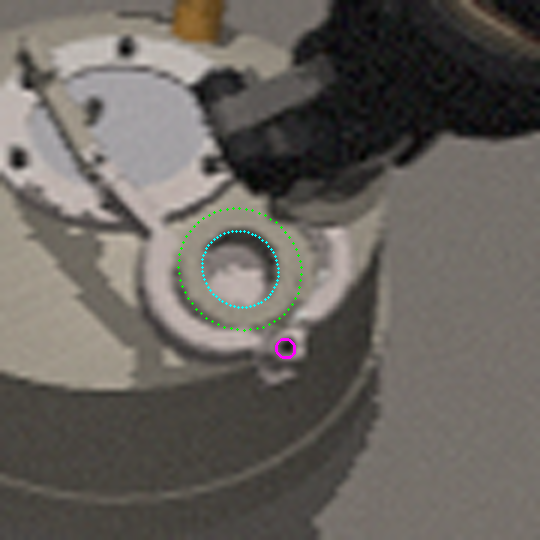

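Both overlays agree. The projected port flange and bore circles lie on the real ones, and the red circle follows the sensor's flange rim. I'll move in along the port axis.

Call:
drive_tool(
  series=[
    {"x": 0.0, "y": 0.07, "z": -0.07, "ax": 0, "ay": 0, "az": 0},
    {"x": 0.5, "y": 0.07, "z": -0.07, "ax": 0, "ay": 0, "az": 0},
    {"x": 1.0, "y": 0.07, "z": -0.07, "ax": 0, "ay": 0, "az": 0},
    {"x": 1.4, "y": 0.07, "z": -0.07, "ax": 0, "ay": 0, "az": 0},
    {"x": 1.7, "y": 0.07, "z": -0.07, "ax": 0, "ay": 0, "az": 0},
  ],
)

```text
time: 5.22
tool_pos: [0.4881, 0.0946, 0.1912]
tool_rot: [0.85, 0.096, 0.491, -0.165]
contact_force: [0.5, 0.0, -1.7]
gripper_width: 0.333
```

```bash
python3 - <<'E'
from h import *
t=grab('top','top5');s=grab('side','side5')
M=frame(-portR()[:,2],portR()[:,1])
plan(P(0,0,55),M);print((portR().T@(cur()[1]-PORT))*1e3)
a=cv2.resize(t['img'][200:280,230:310],None,fx=5,fy=5,interpolation=cv2.INTER_CUBIC);b=cv2.resize(s['img'][160:280,260:340],None,fx=5,fy=5,interpolation=cv2.INTER_CUBIC)
a=cv2.copyMakeBorder(a,0,200,0,0,0)
cv2.imwrite('pics/z12.png',np.hstack([a,b]))
E
```

```text
t 5.32 mm 12.6 deg 0.5
 xyz [0.51 0.02 0.  ] a [-0.08 -0.03  0.04]
[-1.07067097e-02 -3.40998431e-01  6.76350583e+01]
```

View pics/z12.png

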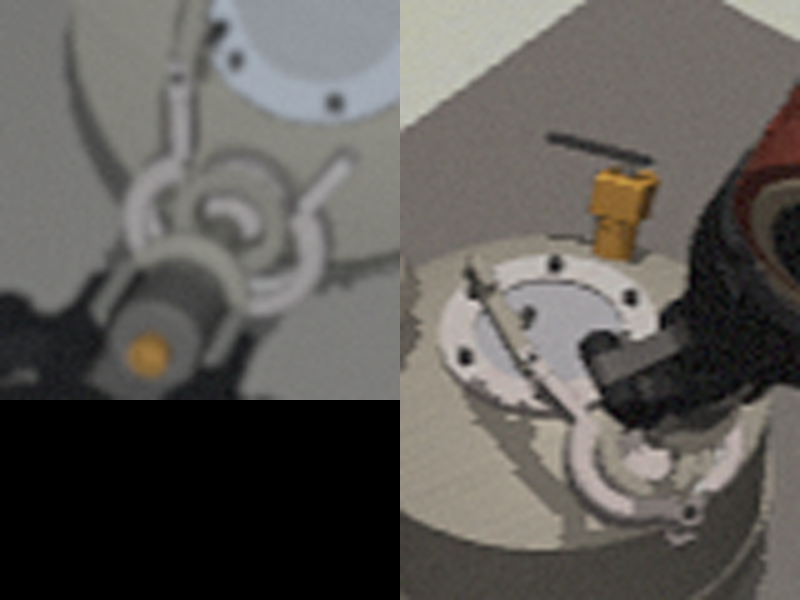

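The top crop shows the stem centred over the bore. I'll keep going in.

Call:
drive_tool(
  series=[
    {"x": 0.3, "y": 0.02, "z": 0, "ax": -0.08, "ay": 0, "az": 0},
    {"x": 0.6, "y": 0.02, "z": 0, "ax": -0.08, "ay": 0, "az": 0},
    {"x": 0.9, "y": 0.02, "z": 0, "ax": -0.08, "ay": 0, "az": 0},
    {"x": 1.2, "y": 0.02, "z": 0, "ax": -0.08, "ay": 0, "az": 0},
    {"x": 1.4, "y": 0.02, "z": 0, "ax": -0.08, "ay": 0, "az": 0},
  ],
)

```text
time: 5.73
tool_pos: [0.5048, 0.0894, 0.1613]
tool_rot: [0.851, 0.092, 0.491, -0.162]
contact_force: [0.1, -0.1, -1.5]
gripper_width: 0.335
```

```bash
python3 - <<'E'
from h import *
t=grab('top','top6');s=grab('side','side6')
M=frame(-portR()[:,2],portR()[:,1])
plan(P(0,0,12),M);print((portR().T@(cur()[1]-PORT))*1e3,cur()[0]['contact_force'])
a=cv2.resize(t['img'][200:280,230:310],None,fx=5,fy=5,interpolation=cv2.INTER_CUBIC);b=cv2.resize(s['img'][160:280,260:340],None,fx=5,fy=5,interpolation=cv2.INTER_CUBIC)
a=cv2.copyMakeBorder(a,0,200,0,0,0)
cv2.imwrite('pics/z13.png',np.hstack([a,b]))
E
```

```text
t 5.83 mm 21.1 deg 0.2
 xyz [ 0.84 -0.03 -0.01] a [ 0.01 -0.02  0.03]
[ 0.25218372  0.768575   33.0731554 ] [-0.18381746 -0.86607853 -2.02352881]
```

View pics/z13.png

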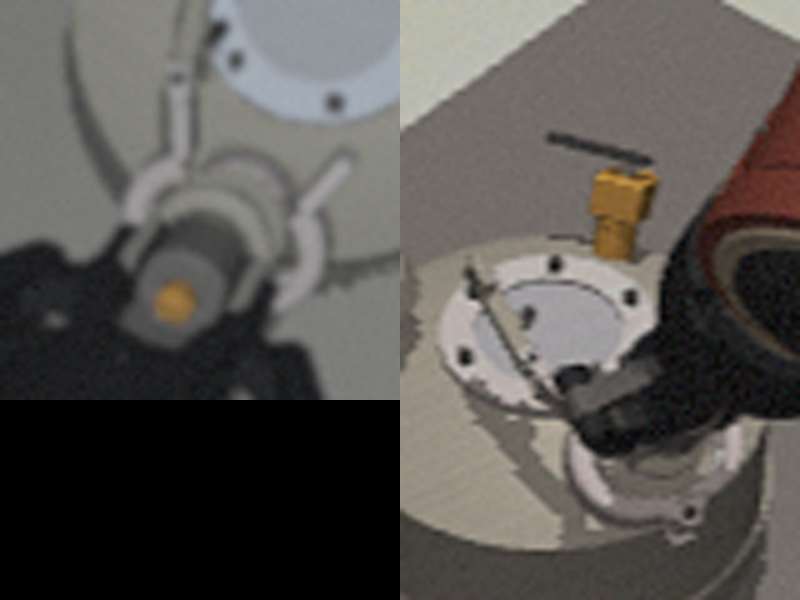

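Call:
drive_tool(
  series=[
    {"x": 0.15, "y": -0.03, "z": -0.01, "ax": 0, "ay": 0, "az": 0},
    {"x": 0.3, "y": -0.03, "z": -0.01, "ax": 0, "ay": 0, "az": 0},
    {"x": 0.45, "y": -0.03, "z": -0.01, "ax": 0, "ay": 0, "az": 0},
    {"x": 0.5, "y": -0.03, "z": -0.01, "ax": 0, "ay": 0, "az": 0},
  ],
)

```text
time: 6.17
tool_pos: [0.5099, 0.0865, 0.1507]
tool_rot: [0.851, 0.093, 0.491, -0.162]
contact_force: [-0.2, 0.6, -1.7]
gripper_width: 0.332
```

Call:
drive_tool(
  series=[
    {"x": 0.08, "y": 0, "z": 0, "ax": 0, "ay": 0, "az": 0},
    {"x": 0.16, "y": 0, "z": 0, "ax": 0, "ay": 0, "az": 0},
    {"x": 0.16, "y": 0, "z": 0, "ax": 0, "ay": 0, "az": 0},
  ],
)

```text
time: 6.42
tool_pos: [0.5117, 0.0861, 0.1482]
tool_rot: [0.851, 0.093, 0.491, -0.162]
contact_force: [-4.7, 1.1, 2.4]
gripper_width: 0.332
```

```bash
python3 - <<'E'
from h import *
M=frame(-portR()[:,2],portR()[:,1])
plan(P(0,0,11.8),M);print((portR().T@(cur()[1]-PORT))*1e3,cur()[0]['contact_force'])
E
```

```text
t 6.42 mm 6.4 deg 0.1
 xyz [ 0.25 -0.02 -0.04] a [ 0.   -0.    0.02]
[ 0.9708079   0.50946707 18.09725098] [-4.68455269  1.12577236  2.37976874]
```

Call:
drive_tool(
  series=[
    {"x": 0.0, "y": -0.02, "z": -0.05, "ax": 0, "ay": 0, "az": 0},
    {"x": 0.08, "y": -0.02, "z": -0.05, "ax": 0, "ay": 0, "az": 0},
    {"x": 0.12, "y": -0.02, "z": -0.05, "ax": 0, "ay": 0, "az": 0},
  ],
)

```text
time: 6.67
tool_pos: [0.5118, 0.0858, 0.1463]
tool_rot: [0.851, 0.093, 0.492, -0.162]
contact_force: [-24.0, 5.8, 20.9]
gripper_width: 0.332
```

```bash
cat > st.py <<'E'
from h import *
M=frame(-portR()[:,2],portR()[:,1])
s=sensors.state();print(s['time'],'port mm',np.round((portR().T@(s['tool_pos']-PORT))*1e3,2),'F port',np.round(portR().T@(s['contact_force']+[0,0,1.8]),1),s['gripper_width'])
E
python3 st.py
```

```text
6.6667 port mm [ 0.15  0.28 16.47] F port [-9.8 -3.4 31.9] 0.332409978697874
```

Call:
drive_tool(
  series=[
    {"x": -0.12, "y": 0, "z": -0.03, "ax": 0, "ay": 0, "az": 0},
    {"x": -0.1, "y": -0.02, "z": -0.08, "ax": 0, "ay": 0, "az": 0},
    {"x": -0.06, "y": -0.02, "z": -0.08, "ax": 0, "ay": 0, "az": 0},
  ],
)

```text
time: 6.92
tool_pos: [0.5095, 0.0858, 0.1448]
tool_rot: [0.851, 0.093, 0.491, -0.162]
contact_force: [-0.3, 0.2, -1.3]
gripper_width: 0.33
```

```bash
python3 st.py
```

```text
6.9167 port mm [-2.47 -0.61 16.16] F port [-0.1  0.1  0.6] 0.3303450532156713
```

Call:
drive_tool(
  series=[
    {"x": 0.05, "y": 0, "z": 0, "ax": 0, "ay": 0, "az": 0},
    {"x": 0.1, "y": 0, "z": 0, "ax": 0, "ay": 0, "az": 0},
    {"x": 0.1, "y": 0, "z": 0, "ax": 0, "ay": 0, "az": 0},
  ],
)

```text
time: 7.17
tool_pos: [0.5105, 0.0851, 0.1419]
tool_rot: [0.851, 0.092, 0.492, -0.162]
contact_force: [-0.3, 0.1, -1.9]
gripper_width: 0.334
```

```bash
python3 st.py
```

```text
7.1667 port mm [-2.85 -0.87 13.11] F port [-0.3 -0.   0.1] 0.3336518755539417
```

Call:
drive_tool(
  series=[
    {"x": 0.04, "y": 0.01, "z": 0.02, "ax": 0, "ay": 0, "az": 0},
    {"x": 0.08, "y": 0.01, "z": 0.02, "ax": 0, "ay": 0, "az": 0},
    {"x": 0.08, "y": 0.01, "z": 0.02, "ax": 0, "ay": 0, "az": 0},
  ],
)

```text
time: 7.42
tool_pos: [0.5115, 0.085, 0.1417]
tool_rot: [0.85, 0.093, 0.492, -0.163]
contact_force: [-11.6, 1.8, 7.6]
gripper_width: 0.335
```

```bash
python3 st.py
```

```text
7.4167 port mm [-2.12 -0.59 12.45] F port [-5.2 -2.6 13.9] 0.3345932032248662
```

Call:
drive_tool(
  series=[
    {"x": 0.0, "y": -0.02, "z": -0.03, "ax": 0, "ay": 0, "az": 0},
    {"x": 0.03, "y": -0.02, "z": -0.03, "ax": 0, "ay": 0, "az": 0},
    {"x": 0.05, "y": -0.02, "z": -0.03, "ax": 0, "ay": 0, "az": 0},
  ],
)

```text
time: 7.67
tool_pos: [0.5115, 0.085, 0.1416]
tool_rot: [0.85, 0.093, 0.492, -0.162]
contact_force: [-23.4, 3.3, 18.4]
gripper_width: 0.335
```

```bash
python3 st.py;python3 - <<'E'
from h import *
t=grab('top','top7');s=grab('side','side7')
a=cv2.resize(t['img'][200:280,230:310],None,fx=5,fy=5,interpolation=cv2.INTER_CUBIC);b=cv2.resize(s['img'][160:280,260:340],None,fx=5,fy=5,interpolation=cv2.INTER_CUBIC)
a=cv2.copyMakeBorder(a,0,200,0,0,0)
cv2.imwrite('pics/z14.png',np.hstack([a,b]))
E
```

```text
7.6667 port mm [-2.09 -0.61 12.35] F port [-9.8 -5.5 29. ] 0.33458243811301946
```

View pics/z14.png

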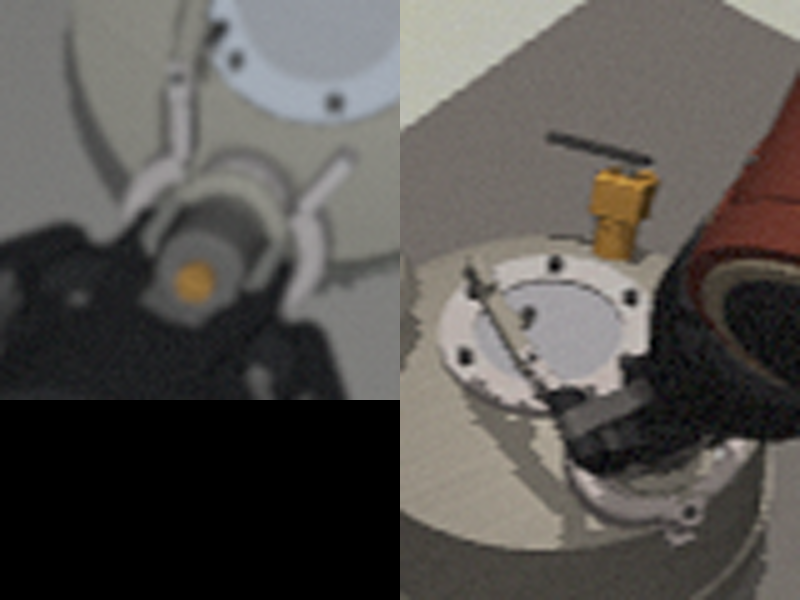

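The axial force rises steeply at TCP z = 12.35 mm, where about 11.8 mm was expected, so the flange is on its face. I'll take the load off and release.

Call:
drive_tool(
  series=[
    {"x": -0.06, "y": 0.01, "z": 0.02, "ax": 0, "ay": 0, "az": 0},
    {"x": -0.06, "y": 0.01, "z": 0.02, "ax": 0, "ay": 0, "az": 0},
  ],
)

```text
time: 7.93
tool_pos: [0.5121, 0.0851, 0.1421]
tool_rot: [0.851, 0.093, 0.491, -0.162]
contact_force: [-1.2, 0.2, 2.4]
gripper_width: 0.334
```

```bash
python3 st.py
```

```text
7.9333 port mm [-1.46 -0.26 12.49] F port [ 1.1 -0.2  4.2] 0.3339561195234268
```

Call:
drive_tool(
  series=[
    {"x": 0, "y": 0, "z": 0, "ax": 0, "ay": 0, "az": 0},
    {"x": 0, "y": 0, "z": 0, "ax": 0, "ay": 0, "az": 0},
    {"x": 0, "y": 0, "z": 0, "ax": 0, "ay": 0, "az": 0},
    {"x": 0, "y": 0, "z": 0, "ax": 0, "ay": 0, "az": 0},
    {"x": 0, "y": 0, "z": 0, "ax": 0, "ay": 0, "az": 0},
  ],
  hand=0.6,
)

```text
time: 8.35
tool_pos: [0.5118, 0.0848, 0.1414]
tool_rot: [0.851, 0.093, 0.491, -0.162]
contact_force: [0.6, 0.3, 0.3]
gripper_width: 0.598
```

```bash
python3 st.py;python3 - <<'E'
from h import *
t=grab('top','top8');s=grab('side','side8')
a=cv2.resize(t['img'][200:280,230:310],None,fx=5,fy=5,interpolation=cv2.INTER_CUBIC);b=cv2.resize(s['img'][160:280,260:340],None,fx=5,fy=5,interpolation=cv2.INTER_CUBIC)
a=cv2.copyMakeBorder(a,0,200,0,0,0)
cv2.imwrite('pics/z15.png',np.hstack([a,b]))
E
```

```text
8.35 port mm [-1.93 -0.63 11.97] F port [1.5 0.5 1.6] 0.5977227396086194
```

View pics/z15.png

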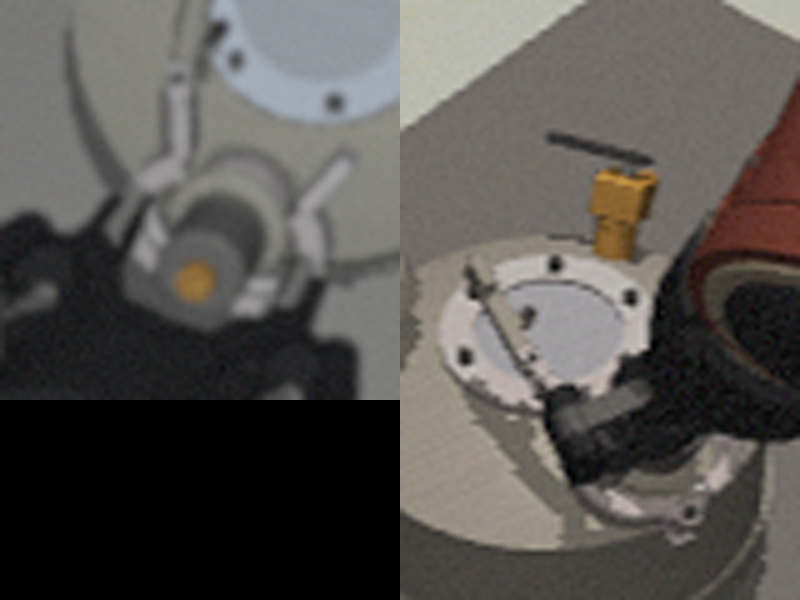

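Call:
drive_tool(
  series=[
    {"x": -0.5, "y": 0, "z": 0, "ax": 0, "ay": 0, "az": 0},
    {"x": -1.4, "y": 0, "z": 0, "ax": 0, "ay": 0, "az": 0},
    {"x": -2.5, "y": 0, "z": 0, "ax": 0, "ay": 0, "az": 0},
    {"x": -3.5, "y": 0, "z": 0, "ax": 0, "ay": 0, "az": 0},
    {"x": -4.2, "y": 0, "z": 0, "ax": 0, "ay": 0, "az": 0},
  ],
  hand=1,
)

```text
time: 8.87
tool_pos: [0.4628, 0.1047, 0.2348]
tool_rot: [0.852, 0.093, 0.49, -0.162]
contact_force: [0.1, -0.4, 0.6]
gripper_width: 0.999
```

```bash
python3 st.py;python3 - <<'E'
from h import *
t=grab('top','top9');s=grab('side','side9')
a=cv2.resize(t['img'][200:280,230:310],None,fx=5,fy=5,interpolation=cv2.INTER_CUBIC);b=cv2.resize(s['img'][160:280,260:340],None,fx=5,fy=5,interpolation=cv2.INTER_CUBIC)
a=cv2.copyMakeBorder(a,0,200,0,0,0)
cv2.imwrite('pics/z16.png',np.hstack([a,b]))
E
```

```text
8.8667 port mm [ -1.09  -0.14 119.32] F port [ 1.4 -0.3  1.9] 0.998928437760949
```

View pics/z16.png

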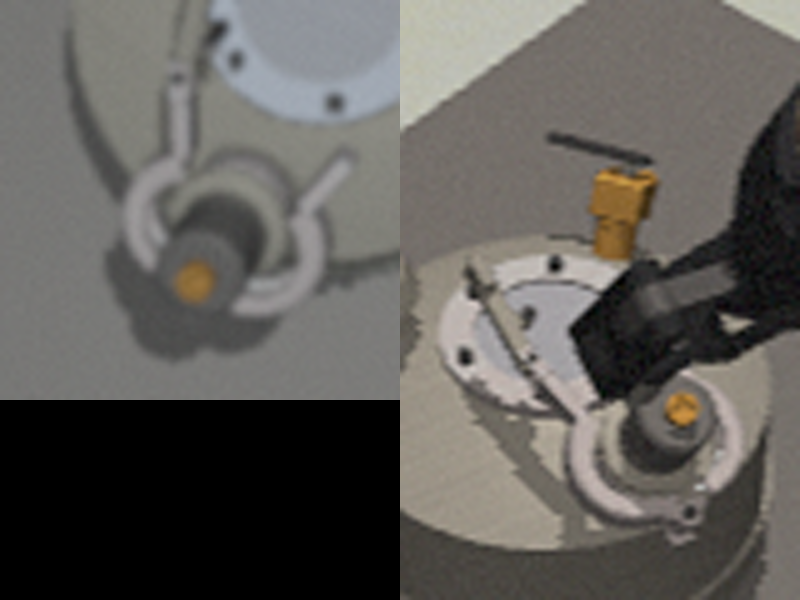

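The sensor stands in the port within the open clamp. I'll measure its socket, and also the ears, to check the seating.

```bash
python3 - <<'E'
from h import *
t=dict(np.load('pics/top9.npz'));s=dict(np.load('pics/side9.npz'))
ct=cents(t['img'],(10,100,90),(35,255,255),(255,240,290,275),3);cs=cents(s['img'],(8,100,90),(35,255,255),(385//5+230-20,225,340,260),3)
print(ct,cs)
a=max(ct,key=lambda q:q[1])[0];b=max(cs,key=lambda q:q[1])[0]
X,r=tri(t,a,s,b);print(X,r,'port',portR().T@(X-PORT)*1e3)
print('top ray at plane z=48'); 
o,d=ray(t,*a);n=portR()[:,2];X=o+d*((P(0,0,48)-o)@n)/(d@n);print(portR().T@(X-PORT)*1e3)
o,d=ray(s,*b);X=o+d*((P(0,0,48)-o)@n)/(d@n);print(portR().T@(X-PORT)*1e3)
# ear ends top face z=+7, in top9: left pivot (178,77), right ear end (347,155); ring
n=portR()[:,2]
for nm,u,v in(('pivot',230+178/5-.4,200+77/5-.4),('rend',230+349/5-.4,200+155/5-.4)):
    o,d=ray(t,u,v);X=o+d*((P(0,0,7)-o)@n)/(d@n);print(nm,portR().T@(X-PORT)*1e3)
M=frame(-portR()[:,2],portR()[:,1])
plan(P(36,0,60),M);
E
```

```text
[(array([268.63043478, 255.7173913 ]), np.int32(46))] [(array([316.05714286, 241.34285714]), np.int32(35))]
[0.49728619 0.09102693 0.17561053] 0.000506965800598877 port [ 1.47317988 -0.19087641 49.50656588]
top ray at plane z=48
[ 0.76556516  0.15378866 48.        ]
[ 1.61336327 -0.97890431 48.        ]
pivot [45.1648925  31.83263846  7.        ]
rend [ 42.47830106 -29.21224581   7.        ]
t 8.97 mm 70.0 deg 0.4
 xyz [ 2.42 -0.04  1.4 ] a [-0.    0.08 -0.03]
```

Triangulation puts the socket at port z = 49.5 mm. The two views carry a known bias of about +2 mm and the target is 48, so it is seated. The ears measure about 0.34 and 0.32 rad open. I'll go above the ears.

Call:
drive_tool(
  series=[
    {"x": 0, "y": 0, "z": 0.7, "ax": 0, "ay": 0.08, "az": 0},
    {"x": 0.4, "y": -0.04, "z": 1.4, "ax": 0, "ay": 0.08, "az": 0},
    {"x": 1.2, "y": -0.04, "z": 1.4, "ax": 0, "ay": 0.08, "az": 0},
    {"x": 2.0, "y": -0.04, "z": 1.4, "ax": 0, "ay": 0.08, "az": 0},
    {"x": 2.4, "y": -0.04, "z": 1.4, "ax": 0, "ay": 0.08, "az": 0},
  ],
)

```text
time: 9.38
tool_pos: [0.518, 0.0802, 0.1936]
tool_rot: [0.848, 0.093, 0.496, -0.163]
contact_force: [-0.3, -0.6, -1.2]
gripper_width: 0.999
```

```bash
python3 st.py;python3 - <<'E'
from h import *
M=frame(-portR()[:,2],portR()[:,1])
t=grab('top','top10');s=grab('side','side10')
plan(P(36,0,-15),M)
a=cv2.resize(t['img'][200:280,230:310],None,fx=5,fy=5,interpolation=cv2.INTER_CUBIC);b=cv2.resize(s['img'][160:280,260:340],None,fx=5,fy=5,interpolation=cv2.INTER_CUBIC)
a=cv2.copyMakeBorder(a,0,200,0,0,0)
cv2.imwrite('pics/z17.png',np.hstack([a,b]))
E
```

```text
9.3833 port mm [30.6  -2.69 53.42] F port [ 0.3 -0.7  0.6] 0.9993784163174442
t 9.48 mm 69.1 deg 0.8
 xyz [2.75 0.13 0.28] a [ 0.02 -0.14  0.06]
```

View pics/z17.png

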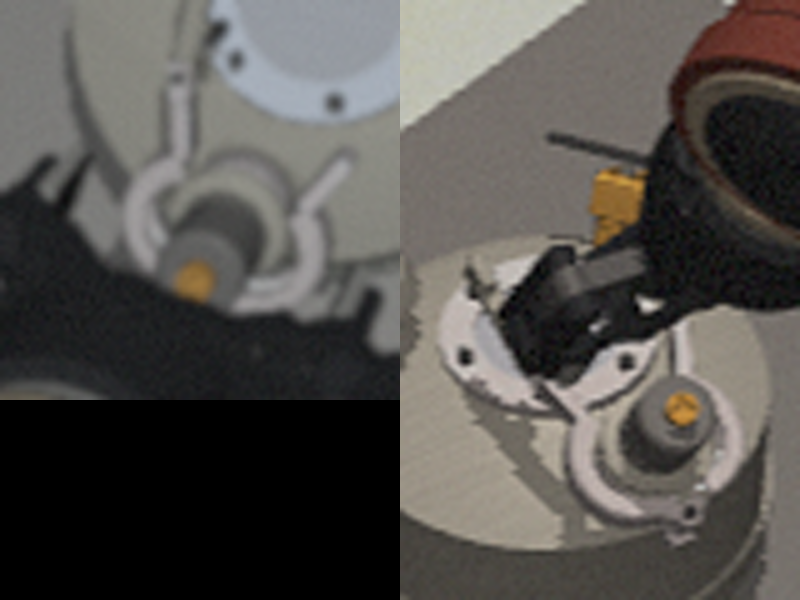

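Call:
drive_tool(
  series=[
    {"x": 0, "y": 0.1, "z": 0.28, "ax": 0, "ay": -0.14, "az": 0},
    {"x": 0.3, "y": 0.1, "z": 0.28, "ax": 0, "ay": -0.14, "az": 0},
    {"x": 0.6, "y": 0.1, "z": 0.28, "ax": 0, "ay": -0.14, "az": 0},
    {"x": 0.9, "y": 0.1, "z": 0.28, "ax": 0, "ay": -0.14, "az": 0},
    {"x": 1.2, "y": 0.1, "z": 0.28, "ax": 0, "ay": -0.14, "az": 0},
  ],
)

```text
time: 9.9
tool_pos: [0.5393, 0.0759, 0.1749]
tool_rot: [0.852, 0.092, 0.489, -0.162]
contact_force: [-0.4, -0.0, -1.1]
gripper_width: 1.0
```

```bash
python3 st.py;python3 - <<'E'
from h import *
M=frame(-portR()[:,2],portR()[:,1])
t=grab('top','top11');s=grab('side','side11')
plan(P(36,0,-15),M)
a=cv2.resize(t['img'][200:280,230:310],None,fx=5,fy=5,interpolation=cv2.INTER_CUBIC);b=cv2.resize(s['img'][160:280,260:340],None,fx=5,fy=5,interpolation=cv2.INTER_CUBIC)
a=cv2.copyMakeBorder(a,0,200,0,0,0)
cv2.imwrite('pics/z18.png',np.hstack([a,b]))
E
```

```text
9.9 port mm [39.79  1.09 26.55] F port [ 0.  -0.2  0.8] 1.0002875397012851
t 10.0 mm 40.5 deg 0.2
 xyz [ 1.62 -0.01 -0.1 ] a [0.01 0.04 0.03]
```

View pics/z18.png

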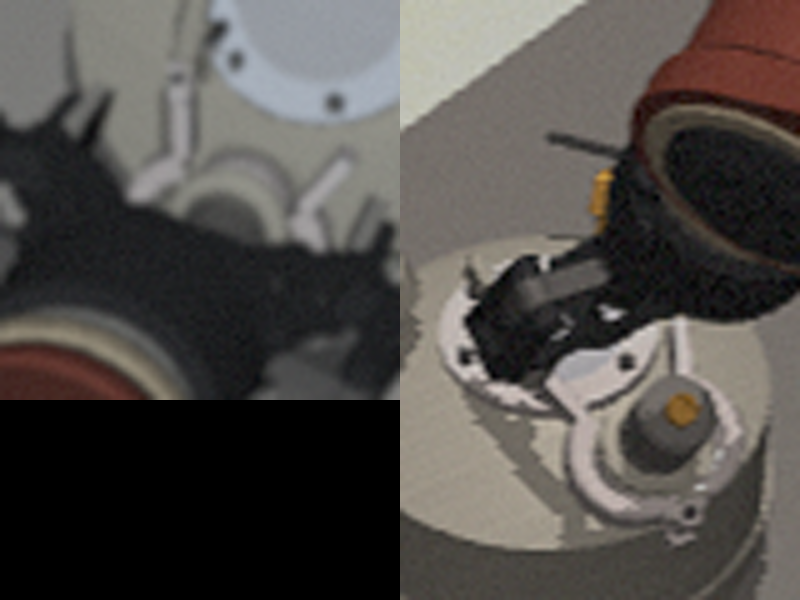

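The fingers straddle both ears and the head is clear. I'll descend to ear height.

Call:
drive_tool(
  series=[
    {"x": 0.4, "y": 0, "z": -0.1, "ax": 0, "ay": 0, "az": 0},
    {"x": 0.8, "y": 0, "z": -0.1, "ax": 0, "ay": 0, "az": 0},
    {"x": 1.2, "y": 0, "z": -0.1, "ax": 0, "ay": 0, "az": 0},
    {"x": 1.5, "y": 0, "z": -0.1, "ax": 0, "ay": 0, "az": 0},
    {"x": 1.5, "y": 0, "z": -0.1, "ax": 0, "ay": 0, "az": 0},
  ],
)

```text
time: 10.42
tool_pos: [0.5539, 0.0691, 0.1389]
tool_rot: [0.851, 0.092, 0.49, -0.163]
contact_force: [0.3, -0.4, -0.5]
gripper_width: 1.001
```

```bash
python3 st.py;python3 - <<'E'
from h import *
M=frame(-portR()[:,2],portR()[:,1])
t=grab('top','top12');s=grab('side','side12')
plan(P(36,0,-15),M)
a=cv2.resize(t['img'][200:280,230:310],None,fx=5,fy=5,interpolation=cv2.INTER_CUBIC);b=cv2.resize(s['img'][160:280,260:340],None,fx=5,fy=5,interpolation=cv2.INTER_CUBIC)
a=cv2.copyMakeBorder(a,0,200,0,0,0)
cv2.imwrite('pics/z19.png',np.hstack([a,b]))
E
```

```text
10.4167 port mm [ 35.69   0.15 -12.64] F port [ 1.  -0.3  0.9] 1.0006246528867584
t 10.52 mm 4.0 deg 0.3
 xyz [ 0.15 -0.03 -0.04] a [0.01 0.05 0.02]
```

View pics/z19.png

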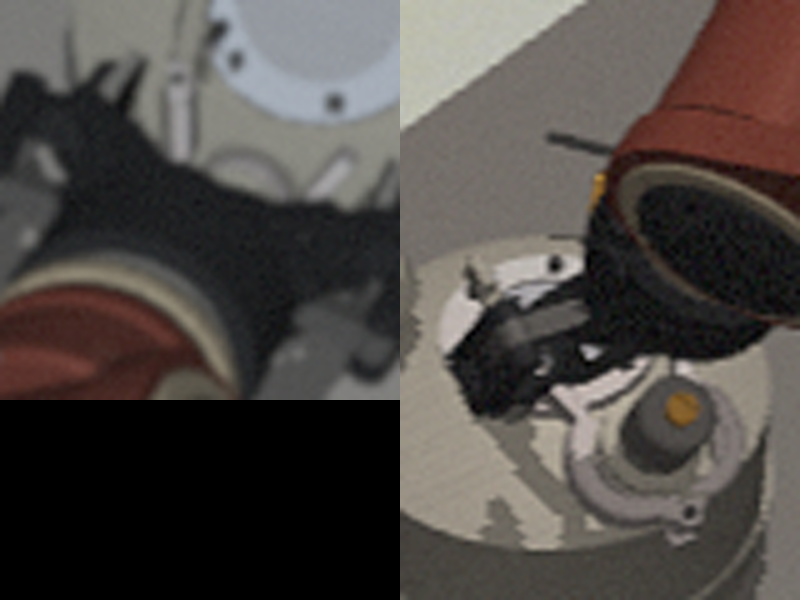

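Call:
drive_tool(
  series=[
    {"x": 0.15, "y": -0.03, "z": -0.04, "ax": 0, "ay": 0, "az": 0},
    {"x": 0.15, "y": -0.03, "z": -0.04, "ax": 0, "ay": 0, "az": 0},
    {"x": 0.15, "y": -0.03, "z": -0.04, "ax": 0, "ay": 0, "az": 0},
  ],
  hand=0.7,
)

```text
time: 10.77
tool_pos: [0.5555, 0.0685, 0.1384]
tool_rot: [0.852, 0.092, 0.488, -0.162]
contact_force: [0.7, -0.1, -0.7]
gripper_width: 0.701
```

Call:
drive_tool(
  series=[
    {"x": 0, "y": 0, "z": 0, "ax": 0, "ay": 0, "az": 0},
    {"x": 0, "y": 0, "z": 0, "ax": 0, "ay": 0, "az": 0},
    {"x": 0, "y": 0, "z": 0, "ax": 0, "ay": 0, "az": 0},
  ],
  hand=0.45,
)

```text
time: 11.02
tool_pos: [0.5556, 0.0686, 0.1386]
tool_rot: [0.853, 0.092, 0.488, -0.162]
contact_force: [-0.3, 1.3, 0.5]
gripper_width: 0.451
```

```bash
python3 st.py
```

```text
11.0167 port mm [ 37.1    0.35 -13.82] F port [0.5 1.1 2.4] 0.4505316113716908
```

Call:
drive_tool(
  series=[
    {"x": 0, "y": 0, "z": 0, "ax": 0, "ay": 0, "az": 0},
    {"x": 0, "y": 0, "z": 0, "ax": 0, "ay": 0, "az": 0},
    {"x": 0, "y": 0, "z": 0, "ax": 0, "ay": 0, "az": 0},
    {"x": 0, "y": 0, "z": 0, "ax": 0, "ay": 0, "az": 0},
  ],
  hand=0.25,
)

```text
time: 11.35
tool_pos: [0.5552, 0.0685, 0.1377]
tool_rot: [0.852, 0.092, 0.489, -0.162]
contact_force: [-0.3, -0.6, 0.9]
gripper_width: 0.249
```

Call:
drive_tool(
  series=[
    {"x": 0, "y": 0, "z": 0, "ax": 0, "ay": 0, "az": 0},
    {"x": 0, "y": 0, "z": 0, "ax": 0, "ay": 0, "az": 0},
    {"x": 0, "y": 0, "z": 0, "ax": 0, "ay": 0, "az": 0},
    {"x": 0, "y": 0, "z": 0, "ax": 0, "ay": 0, "az": 0},
    {"x": 0, "y": 0, "z": 0, "ax": 0, "ay": 0, "az": 0},
  ],
  hand=0,
)

```text
time: 11.77
tool_pos: [0.5556, 0.0692, 0.1381]
tool_rot: [0.852, 0.092, 0.489, -0.162]
contact_force: [1.5, 5.5, 1.2]
gripper_width: 0.125
```

```bash
python3 st.py
```

```text
11.7667 port mm [ 36.61   0.82 -14.1 ] F port [0.9 5.7 2.9] 0.12494511278609367
```

```bash
python3 - <<'E'
from h import *
t=grab('top','top13');s=grab('side','side13')
a=cv2.resize(t['img'][190:280,230:310],None,fx=5,fy=5,interpolation=cv2.INTER_CUBIC);b=cv2.resize(s['img'][190:280,260:340],None,fx=5,fy=5,interpolation=cv2.INTER_CUBIC)
cv2.imwrite('pics/z20.png',np.hstack([a,b]))
E
```

```text
(no output)
```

View pics/z20.png

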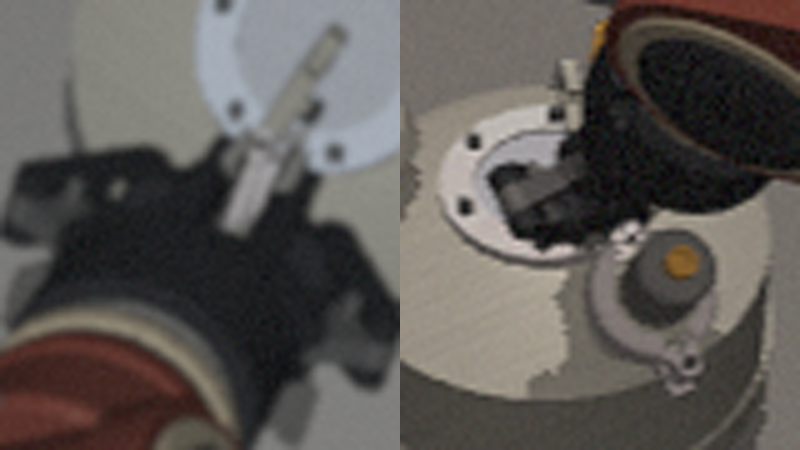

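The ring is shut around the flanges with the ears together, and the lever points uphill with its tip at about (335,35) in the crop. I'll release and back out along the axis.

Call:
drive_tool(
  series=[
    {"x": 0, "y": 0, "z": 0, "ax": 0, "ay": 0, "az": 0},
    {"x": 0, "y": 0, "z": 0, "ax": 0, "ay": 0, "az": 0},
    {"x": 0, "y": 0, "z": 0, "ax": 0, "ay": 0, "az": 0},
    {"x": -0.2, "y": 0, "z": 0, "ax": 0, "ay": 0, "az": 0},
    {"x": -0.7, "y": 0, "z": 0, "ax": 0, "ay": 0, "az": 0},
  ],
  hand=0.5,
)

```text
time: 12.28
tool_pos: [0.5457, 0.0712, 0.151]
tool_rot: [0.851, 0.092, 0.491, -0.163]
contact_force: [0.1, 0.9, -0.2]
gripper_width: 0.499
```

Call:
drive_tool(
  series=[
    {"x": -0.7, "y": 0, "z": 0, "ax": 0, "ay": 0, "az": 0},
    {"x": -1.5, "y": 0, "z": 0, "ax": 0, "ay": 0, "az": 0},
    {"x": -2.5, "y": 0, "z": 0, "ax": 0, "ay": 0, "az": 0},
    {"x": -2.9, "y": 0, "z": -0.5, "ax": 0, "ay": 0, "az": 0},
    {"x": -3.0, "y": 0.0, "z": -1.6, "ax": 0, "ay": 0, "az": 0},
  ],
)

```text
time: 12.7
tool_pos: [0.4822, 0.0984, 0.2037]
tool_rot: [0.854, 0.094, 0.485, -0.162]
contact_force: [0.0, 1.3, 0.3]
gripper_width: 0.503
```

```bash
python3 st.py; python3 - <<'E'
from h import *
t=grab('top','top14');s=grab('side','side14')
a=cv2.resize(t['img'][190:280,230:310],None,fx=5,fy=5,interpolation=cv2.INTER_CUBIC);b=cv2.resize(s['img'][190:280,260:340],None,fx=5,fy=5,interpolation=cv2.INTER_CUBIC)
cv2.imwrite('pics/z21.png',np.hstack([a,b]))
E
```

```text
12.7 port mm [ 1.01  1.15 82.25] F port [0.7 1.2 2. ] 0.5029149531566428
```

View pics/z21.png

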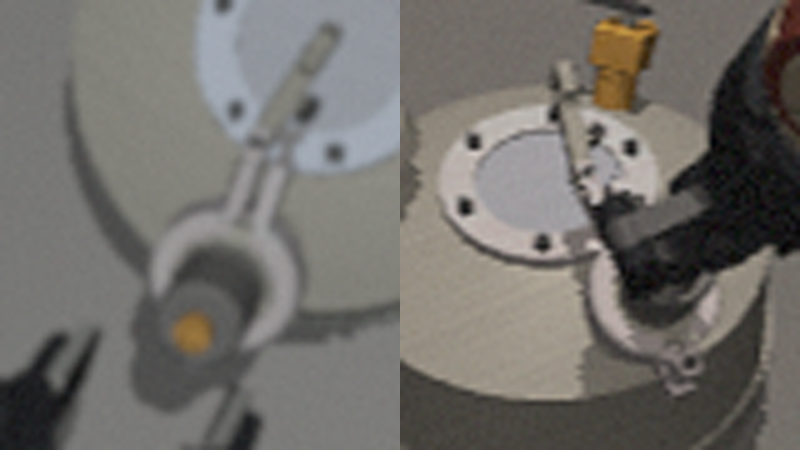

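The ears lie parallel with the ring closed. The pivot is at about (258,145) and the thumb end at about (325,45) in the crop. I'll convert these to the port frame.

```bash
python3 - <<'E'
from h import *
t=dict(np.load('pics/top14.npz'));n=portR()[:,2]
for nm,u,v,z in(('pivot',258,145,7),('tipend',333,25,9),('tipmid',320,50,9),('ringL',150,275,8),('ringR',300,280,8),('Lend',247,150,7),('gap',252,205,7)):
    o,d=ray(t,230+u/5-.4,190+v/5-.4);X=o+d*((P(0,0,z)-o)@n)/(d@n);print(nm,np.round(portR().T@(X-PORT)*1e3,1))
E
```

```text
pivot [50.1  5.3  7. ]
tipend [99.6 -4.2  9. ]
tipmid [90.1 -3.1  9. ]
ringL [-9.1 24.4  8. ]
ringR [ 10.6 -23.1   8. ]
Lend [46.9  8.1  7. ]
gap [29.1  0.5  7. ]
```

```bash
cat >> h.py <<'E'
M=None
def PM(): return frame(-portR()[:,2],portR()[:,1])
def C(th,r=36):
    l=np.array([np.sin(th),-np.cos(th)]);n=np.array([np.cos(th),np.sin(th)])
    return np.array([52.5,4.9])+r*l+3.5*n+[11,14]
E
python3 - <<'E'
from h import *
for th in(1.37,1.2,1,.8,.6,.4,.2,0,-.05):print(th,np.round(C(th),1))
plan(P(98,32,60),PM())
E
```

```text
1.37 [99.5 15.1]
1.2 [98.3  9.1]
1 [95.7  2.4]
0.8 [91.8 -3.7]
0.6 [86.7 -8.8]
0.4 [ 80.7 -12.9]
0.2 [ 74.1 -15.7]
0 [ 67.  -17.1]
-0.05 [ 65.2 -17.2]
t 12.8 mm 111.7 deg 0.2
 xyz [0.71 1.28 4.22] a [0.03 0.03 0.02]
```

Call:
drive_tool(
  series=[
    {"x": 0, "y": 0.3, "z": 1.0, "ax": 0, "ay": 0, "az": 0},
    {"x": 0, "y": 0.7, "z": 2.2, "ax": 0, "ay": 0, "az": 0},
    {"x": 0.2, "y": 1.1, "z": 3.4, "ax": 0, "ay": 0, "az": 0},
    {"x": 0.5, "y": 1.28, "z": 4.2, "ax": 0, "ay": 0, "az": 0},
    {"x": 0.7, "y": 1.28, "z": 4.2, "ax": 0, "ay": 0, "az": 0},
  ],
  hand=0,
)

```text
time: 13.22
tool_pos: [0.5882, 0.0909, 0.2388]
tool_rot: [0.853, 0.093, 0.487, -0.162]
contact_force: [-0.4, -0.5, 0.1]
gripper_width: -0.004
```

Call:
drive_tool(
  series=[
    {"x": 0, "y": 0, "z": 0, "ax": 0, "ay": 0, "az": 0},
    {"x": 0, "y": 0, "z": 0, "ax": 0, "ay": 0, "az": 0},
  ],
)

```text
time: 13.38
tool_pos: [0.5832, 0.0913, 0.2337]
tool_rot: [0.851, 0.092, 0.49, -0.163]
contact_force: [0.3, -0.1, 0.7]
gripper_width: 0.005
```

```bash
python3 st.py; python3 - <<'E'
from h import *
t=grab('top','top15');s=grab('side','side15')
plan(P(98,30,-2),PM())
a=cv2.resize(t['img'][170:260,230:310],None,fx=5,fy=5,interpolation=cv2.INTER_CUBIC);b=cv2.resize(s['img'][170:260,260:340],None,fx=5,fy=5,interpolation=cv2.INTER_CUBIC)
cv2.imwrite('pics/z22.png',np.hstack([a,b]))
E
```

```text
13.3833 port mm [99.66 31.59 59.94] F port [1.6 0.  2. ] 0.004720934440529983
t 13.48 mm 62.7 deg 0.3
 xyz [ 2.51 -0.07 -0.08] a [0.01 0.05 0.02]
```

View pics/z22.png

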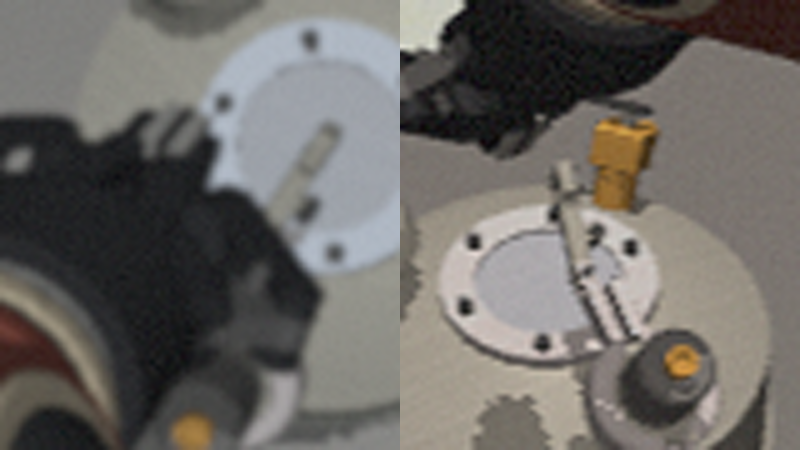

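The shut fingers stand clear on the lever's +y side. I'll descend beside it.

Call:
drive_tool(
  series=[
    {"x": 0.6, "y": -0.05, "z": -0.05, "ax": 0, "ay": 0, "az": 0},
    {"x": 1.2, "y": -0.05, "z": -0.05, "ax": 0, "ay": 0, "az": 0},
    {"x": 1.8, "y": -0.05, "z": -0.05, "ax": 0, "ay": 0, "az": 0},
    {"x": 2.4, "y": -0.05, "z": -0.05, "ax": 0, "ay": 0, "az": 0},
    {"x": 2.4, "y": -0.05, "z": -0.05, "ax": 0, "ay": 0, "az": 0},
  ],
)

```text
time: 13.9
tool_pos: [0.6087, 0.0794, 0.1791]
tool_rot: [0.851, 0.092, 0.491, -0.163]
contact_force: [-0.7, 0.3, -0.8]
gripper_width: 0.004
```

```bash
python3 st.py; python3 - <<'E'
from h import *
t=grab('top','top16');s=grab('side','side16')
plan(P(98.5,15,-2),PM())
a=cv2.resize(t['img'][170:260,230:310],None,fx=5,fy=5,interpolation=cv2.INTER_CUBIC);b=cv2.resize(s['img'][170:260,260:340],None,fx=5,fy=5,interpolation=cv2.INTER_CUBIC)
cv2.imwrite('pics/z23.png',np.hstack([a,b]))
E
```

```text
13.9 port mm [96.72 29.81 -1.41] F port [-0.1  0.   1.2] 0.0036157665793294567
t 14.0 mm 16.0 deg 0.3
 xyz [ 0.12 -0.63 -0.02] a [0.01 0.05 0.02]
```

View pics/z23.png

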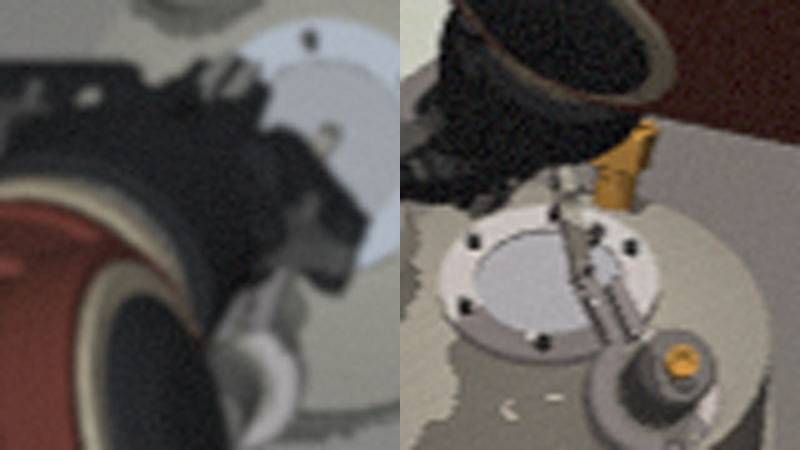

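Call:
drive_tool(
  series=[
    {"x": 0.1, "y": -0.3, "z": -0.02, "ax": 0, "ay": 0, "az": 0},
    {"x": 0.1, "y": -0.63, "z": -0.02, "ax": 0, "ay": 0, "az": 0},
    {"x": 0.1, "y": -0.87, "z": -0.04, "ax": 0, "ay": 0, "az": 0},
    {"x": 0.1, "y": -1.13, "z": -0.12, "ax": 0, "ay": 0, "az": 0},
    {"x": 0.1, "y": -1.37, "z": -0.28, "ax": 0, "ay": 0, "az": 0},
  ],
)

```text
time: 14.42
tool_pos: [0.5939, 0.049, 0.1785]
tool_rot: [0.853, 0.092, 0.488, -0.162]
contact_force: [1.0, -0.9, 1.1]
gripper_width: -0.001
```

```bash
python3 st.py; python3 - <<'E'
from h import *
t=grab('top','top17');s=grab('side','side17')
plan(P(80.7,-12.9,-2),PM())
a=cv2.resize(t['img'][170:260,230:310],None,fx=5,fy=5,interpolation=cv2.INTER_CUBIC);b=cv2.resize(s['img'][170:260,260:340],None,fx=5,fy=5,interpolation=cv2.INTER_CUBIC)
cv2.imwrite('pics/z24.png',np.hstack([a,b]))
E
```

```text
14.4167 port mm [94.12 -3.92 -0.64] F port [ 2.5 -0.5  1.9] -0.0013781251173074105
t 14.52 mm 14.8 deg 0.4
 xyz [ 0.03 -0.34 -0.48] a [-0.    0.07  0.02]
```

View pics/z24.png

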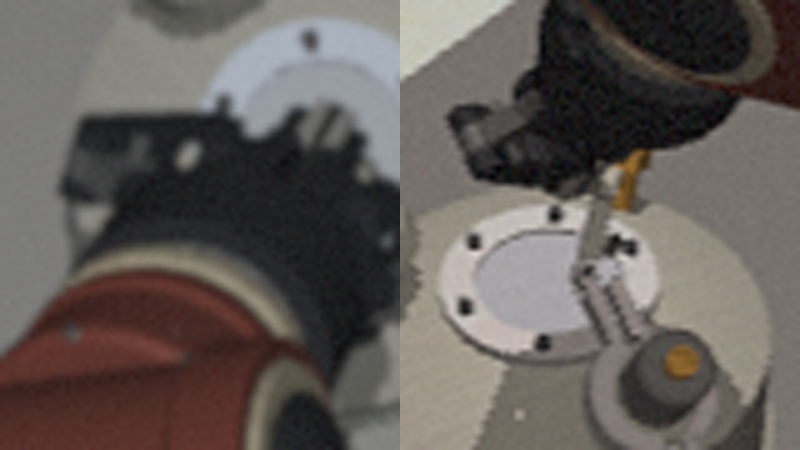

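The side view shows the lever swinging toward -y with the ears still together, so I'll keep pushing round.

Call:
drive_tool(
  series=[
    {"x": 0.03, "y": -0.18, "z": -0.23, "ax": 0, "ay": 0, "az": 0},
    {"x": 0.03, "y": -0.34, "z": -0.48, "ax": 0, "ay": 0, "az": 0},
    {"x": 0.03, "y": -0.46, "z": -0.72, "ax": 0, "ay": 0, "az": 0},
    {"x": 0.03, "y": -0.46, "z": -0.72, "ax": 0, "ay": 0, "az": 0},
  ],
)

```text
time: 14.85
tool_pos: [0.5739, 0.0444, 0.1663]
tool_rot: [0.852, 0.092, 0.49, -0.162]
contact_force: [0.4, 0.1, 0.5]
gripper_width: -0.002
```

```bash
python3 st.py; python3 - <<'E'
from h import *
t=grab('top','top18');s=grab('side','side18')
plan(P(67,-17,-2),PM())
a=cv2.resize(t['img'][170:260,230:310],None,fx=5,fy=5,interpolation=cv2.INTER_CUBIC);b=cv2.resize(s['img'][170:260,260:340],None,fx=5,fy=5,interpolation=cv2.INTER_CUBIC)
cv2.imwrite('pics/z25.png',np.hstack([a,b]))
E
```

```text
14.85 port mm [ 73.32 -15.55  -2.74] F port [1.4 0.2 1.9] -0.0021790624462265816
t 14.95 mm 7.3 deg 0.3
 xyz [-0.03 -0.08 -0.28] a [0.01 0.05 0.02]
```

View pics/z25.png

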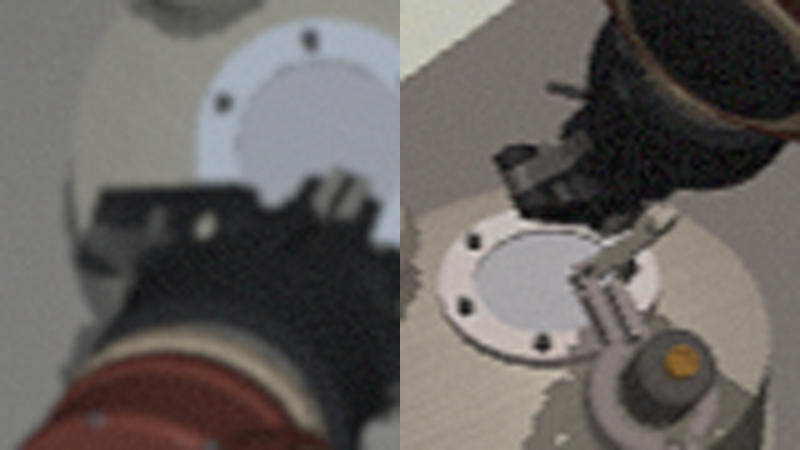

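Call:
drive_tool(
  series=[
    {"x": -0.03, "y": -0.08, "z": -0.14, "ax": 0, "ay": 0, "az": 0},
    {"x": -0.03, "y": -0.08, "z": -0.28, "ax": 0, "ay": 0, "az": 0},
    {"x": -0.03, "y": -0.08, "z": -0.34, "ax": 0, "ay": 0, "az": 0},
  ],
)

```text
time: 15.2
tool_pos: [0.5677, 0.0453, 0.1642]
tool_rot: [0.853, 0.092, 0.488, -0.162]
contact_force: [4.4, -3.7, 1.0]
gripper_width: -0.005
```

```bash
python3 st.py; python3 - <<'E'
from h import *
s=grab('side','side19')
plan(P(67,-17,-2),PM())
cv2.imwrite('pics/z26.png',cv2.resize(s['img'][170:260,260:340],None,fx=5,fy=5,interpolation=cv2.INTER_CUBIC))
E
```

```text
15.2 port mm [ 67.   -16.94  -1.48] F port [ 6.1 -1.9 -0.3] -0.004572885837541565
t 15.25 mm 0.6 deg 0.4
 xyz [ 0.02 -0.01 -0.  ] a [0.01 0.09 0.02]
```

View pics/z26.png

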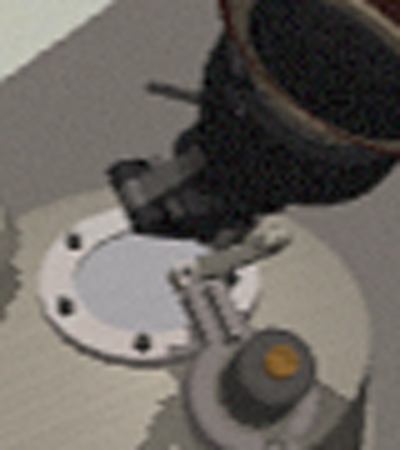

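Call:
drive_tool(
  series=[
    {"x": 0.02, "y": 0, "z": -0.06, "ax": 0, "ay": 0, "az": 0},
    {"x": 0.02, "y": 0, "z": -0.1, "ax": 0, "ay": 0, "az": 0},
    {"x": 0.02, "y": 0, "z": -0.1, "ax": 0, "ay": 0, "az": 0},
  ],
)

```text
time: 15.5
tool_pos: [0.5675, 0.0455, 0.1644]
tool_rot: [0.854, 0.092, 0.486, -0.162]
contact_force: [7.4, -5.2, 1.4]
gripper_width: 0.0
```

```bash
python3 st.py; python3 - <<'E'
from h import *
s=grab('side','side20')
for th in(0,.1,.2):
  p=P(53,4.75,7);q=P(53+45*np.sin(th),4.75-45*np.cos(th),9);print(th,(proj(s,p)-[260,170]+.5)*5,(proj(s,q)-[260,170]+.5)*5)
cv2.imwrite('pics/z27.png',cv2.resize(s['img'][170:260,260:340],None,fx=5,fy=5,interpolation=cv2.INTER_CUBIC))
E
```

```text
15.5 port mm [ 66.92 -16.79  -1.23] F port [ 9.2 -2.1 -1.6] 0.00020376434284646435
0 [187.08408382 273.39411289] [291.77909386 233.53050882]
0.1 [187.08408382 273.39411289] [286.49557611 223.36926342]
0.2 [187.08408382 273.39411289] [280.25234154 213.6958712 ]
```

View pics/z27.png

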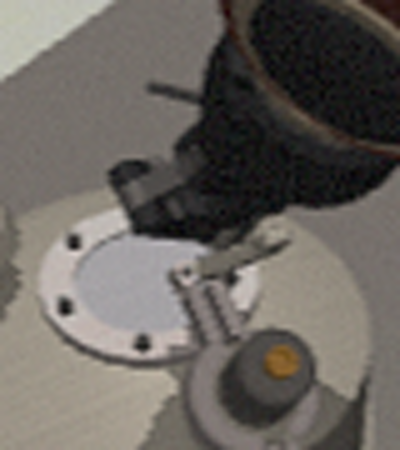

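The lever's slope matches the projected shut position and the finger is now stopped solidly. I'll add a slightly firmer press to make sure.

Call:
drive_tool(
  series=[
    {"x": 0, "y": -0.1, "z": -0.1, "ax": 0, "ay": 0, "az": 0},
    {"x": 0, "y": -0.1, "z": -0.2, "ax": 0, "ay": 0, "az": 0},
    {"x": 0, "y": -0.1, "z": -0.2, "ax": 0, "ay": 0, "az": 0},
    {"x": 0, "y": -0.1, "z": -0.2, "ax": 0, "ay": 0, "az": 0},
  ],
)

```text
time: 15.88
tool_pos: [0.5661, 0.0449, 0.1652]
tool_rot: [0.856, 0.092, 0.482, -0.161]
contact_force: [19.2, -6.2, -1.4]
gripper_width: 0.001
```

```bash
python3 st.py
```

```text
15.8833 port mm [ 6.635e+01 -1.789e+01  5.000e-02] F port [17.6  1.3 -9.7] 0.0009600984681379933
```

Call:
drive_tool(
  series=[
    {"x": 0, "y": 0, "z": 0.3, "ax": 0, "ay": 0, "az": 0},
    {"x": 0, "y": 0, "z": 0.9, "ax": 0, "ay": 0, "az": 0},
    {"x": -0.3, "y": 0, "z": 1.0, "ax": 0, "ay": 0, "az": 0},
    {"x": -1.2, "y": 0, "z": 1.0, "ax": 0, "ay": 0, "az": 0},
    {"x": -2.6, "y": 0, "z": 1.0, "ax": 0, "ay": 0, "az": 0},
  ],
)

```text
time: 16.3
tool_pos: [0.5479, 0.0495, 0.2245]
tool_rot: [0.85, 0.092, 0.493, -0.163]
contact_force: [-0.0, 0.5, -0.2]
gripper_width: 0.001
```

Call:
drive_tool(
  series=[
    {"x": -1.5, "y": 0, "z": 0, "ax": 0, "ay": 0, "az": 0},
    {"x": -3.0, "y": 0, "z": -1, "ax": 0, "ay": 0, "az": 0},
    {"x": -3.5, "y": 0, "z": -2.5, "ax": 0, "ay": 0, "az": 0},
    {"x": -4.0, "y": 0, "z": -4.0, "ax": 0, "ay": 0, "az": 0},
    {"x": -4.5, "y": 0, "z": -5.0, "ax": 0, "ay": 0, "az": 0},
  ],
)

```text
time: 16.72
tool_pos: [0.3941, 0.1107, 0.2609]
tool_rot: [0.852, 0.092, 0.49, -0.162]
contact_force: [-0.1, 0.2, -0.6]
gripper_width: -0.003
```

```bash
python3 st.py; python3 - <<'E'
from h import *
t=grab('top','top21');s=grab('side','side21')
a=cv2.resize(t['img'][190:280,230:310],None,fx=5,fy=5,interpolation=cv2.INTER_CUBIC);b=cv2.resize(s['img'][190:280,260:340],None,fx=5,fy=5,interpolation=cv2.INTER_CUBIC)
cv2.imwrite('pics/z28.png',np.hstack([a,b]))
E
```

```text
16.7167 port mm [-45.3  -19.69 175.04] F port [0.5 0.1 1.2] -0.002597165821907276
```

View pics/z28.png

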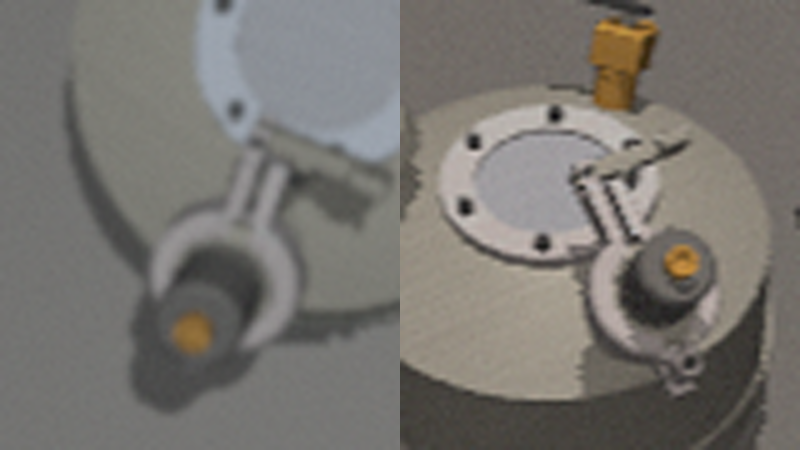

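View pics/top21.png

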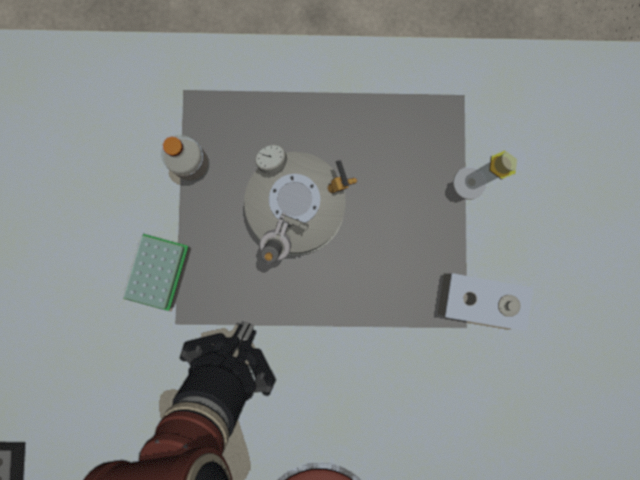

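View pics/side21.png

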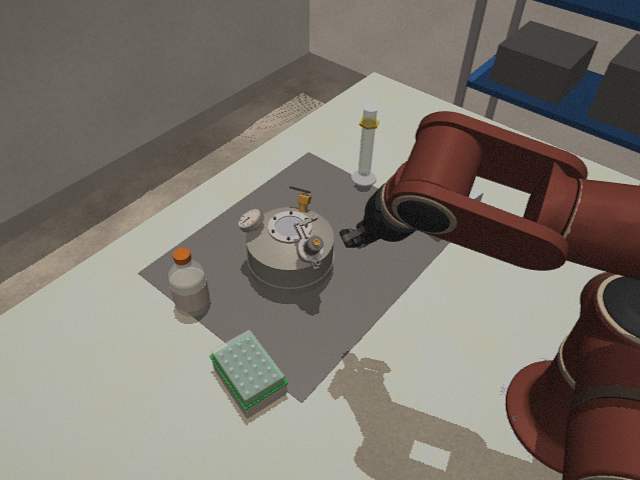

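```bash
python3 - <<'E'
from h import *
t=dict(np.load('pics/top21.npz'));s=dict(np.load('pics/side21.npz'))
for nm,f in(('t',t),('s',s)):
  im=cv2.resize(f['img'][205:255,255:330] if nm=='t' else f['img'][200:250,285:335],None,fx=10 if nm=='t' else 12,fy=10 if nm=='t' else 12,interpolation=cv2.INTER_CUBIC)
  cv2.imwrite(f'pics/f_{nm}.png',im)
  o,k=((255,205),10) if nm=='t' else ((285,200),12)
  for th in(0,.1,.2):
    p=P(53,4.75,4);q=P(53+45*np.sin(th),4.75-45*np.cos(th),9);a=(proj(f,p)-o+.5)*k;b=(proj(f,q)-o+.5)*k
    print(nm,th,a.round(),b.round(),'slope deg',np.degrees(np.arctan2(*(b-a)[::-1])).round(1))
ct=cents(t['img'],(10,100,90),(35,255,255),(255,240,290,275),3);cs=cents(s['img'],(8,100,90),(35,255,255),(300,225,340,260),3)
a=max(ct,key=lambda q:q[1])[0];b=max(cs,key=lambda q:q[1])[0]
X,r=tri(t,a,s,b);print('socket port',portR().T@(X-PORT)*1e3)
E
```

```text
t 0 [280. 120.] [531. 237.] slope deg 25.0
t 0.1 [280. 120.] [539. 213.] slope deg 19.7
t 0.2 [280. 120.] [544. 188.] slope deg 14.4
s 0 [145. 302.] [400. 200.] slope deg -21.7
s 0.1 [145. 302.] [388. 176.] slope deg -27.4
s 0.2 [145. 302.] [373. 153.] slope deg -33.2
socket port [ 0.61387054  0.3651001  49.76468489]
```

View pics/f_t.png

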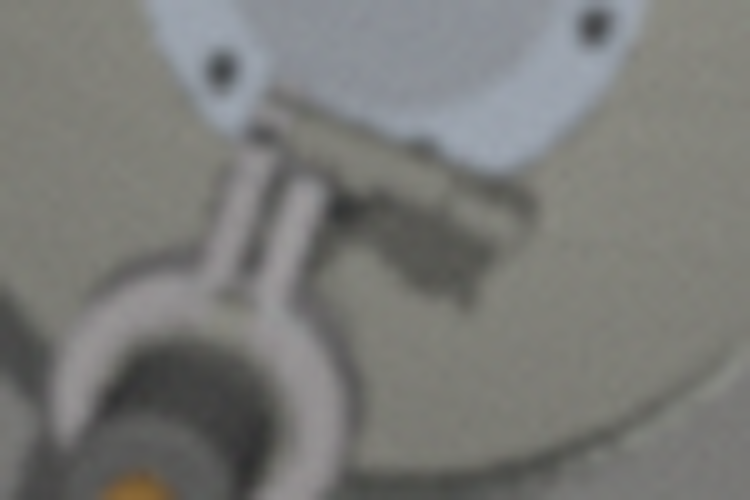

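View pics/f_s.png

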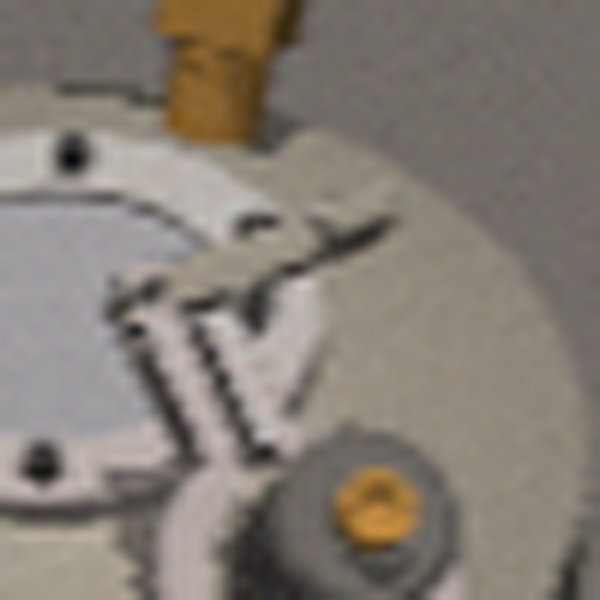

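The ears' centre-lines are about 9.7 mm apart, against 9.5 closed. The lever angle still looks uncertain, so I'll compare it with the ears' direction in both views.

```bash
python3 - <<'E'
from h import *
t=dict(np.load('pics/top21.npz'));s=dict(np.load('pics/side21.npz'));n=portR()[:,2]
def pt(f,o,k,u,v,z):
    o_,d=ray(f,o[0]+u/k-.5,o[1]+v/k-.5);X=o_+d*((P(0,0,z)-o_)@n)/(d@n);return portR().T@(X-PORT)*1e3
def ang(f,o,k,a,b,z,nm):
    A=pt(f,o,k,*a,z);B=pt(f,o,k,*b,z);print(nm,A.round(1)[:2],B.round(1)[:2],'deg',np.degrees(np.arctan2(*(B-A)[[1,0]])).round(1))
T=((255,205),10);S=((285,200),12)
ang(t,*T,(222,275),(258,165),7,'top earL');ang(t,*T,(270,295),(312,190),7,'top earR')
ang(t,*T,(278,95),(420,150),4,'top lever upper edge');ang(t,*T,(300,150),(445,212),4,'top lever lower edge')
ang(t,*T,(270,110),(522,210),5,'top lever mid')
ang(s,*S,(195,455),(150,330),7,'side earL');ang(s,*S,(265,440),(215,320),7,'side earR')
ang(s,*S,(160,272),(300,222),4,'side lever upper');ang(s,*S,(170,312),(300,268),-4,'side lever lower')
E
```

```text
top earL [24.4  4.8] [45.5  5.4] deg 1.6
top earR [24.3 -3.8] [45.  -4.3] deg -1.4
top lever upper edge [57.   6.5] [ 57.5 -18.2] deg -88.8
top lever lower edge [49.4  0.1] [ 48.9 -25.6] deg -91.0
top lever mid [54.5  6.8] [ 55.  -37.2] deg -89.3
side earL [26.4  8.7] [47.8  6.9] deg -4.7
side earR [24.6 -3. ] [45.6 -3.7] deg -1.9
side lever upper [56.7  0.3] [ 56.5 -24.9] deg -90.5
side lever lower [51.8 -1.2] [ 51.1 -24.6] deg -91.6
```

Both views put the lever across the ears to within 2 degrees and the ears parallel and closed. The socket is where it was before clamping. I'll hand it in.

```bash
python3 - <<'E'
from h import *
print(workorder.job_done(),sensors.state()['time'])
E
```

```text
the job is handed in; nothing more can be done
the job is handed in; nothing more can be done
```

I took the sensor from the rack and pushed it through the flap until its flange stopped on the port's flange. One squeeze on the ears then closed both clamp halves, and the shut fingers swung the latch lever closed. The job was handed in at about 17 s, with the robot touching nothing; `job_done()` gives no verdict.

Last checks:
- **Ears:** both measure within about 2° of closed (one side-view reading of the left ear was 4.7° off). Their centre-lines are 9.7 mm apart, where 9.5 is closed.
- **Lever:** it lies across the ears to within 2° of shut in both views, and it stopped solidly under a press of about 18 N.
- **Sensor:** the socket measures 49.8 mm along the port's axis, where 48 is seated. Earlier measurements of known heights also read 1.5 to 3 mm high in these cameras, so I take this as flush.
- **Plug, tip box, bottle and cylinder:** they look unmoved in the pictures, though I did not measure them.

**What did not go smoothly:**
- The spigot first caught on the bore's uphill edge at about 32 N axial, so I shifted about 2.5 mm downhill and it went in.
- The seating stop came at 12.35 mm, where I expected 11.8.
- The gripper read about 11–13 mm on the squeezed ears instead of 16. The pictures show the ears correctly closed.
- I never saw the flap itself, so I am inferring that the stem is holding it open.

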